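# Read glaze test tiles through a mask bar

### The arm

A 6-joint arm with a two-finger parallel gripper is mounted at the origin on a cart in front of the work surface, level with it; the furniture and walls round the work are solid. World frame = base frame: x ahead of the robot, y to its left, z up, the work surface at z = 0. Lengths are in mm, angles in rad, forces in N, time in s.
With the tool pointing down it reaches from about 275 to 750 mm from the base axis. Payload 10.2 kg.
Tool frame: the origin (TCP) lies at the centre of the arm's flange, where the gripper is bolted on; the fingertips stand 173 mm ahead of it and the grasp point (between the pads) lies 155 mm ahead of it; z points along the fingers, y is the line along which they close (so a half turn about z gives the same grasp; the last joint's range is limited). The gripper opens to 85 mm and grips with 20 to 120 N. Pads are 22 mm wide; open, the fingers measure 114 mm over their backs; the gripper's body (76 mm by 85 mm) begins 54 mm behind the grasp point. The pads swing forward as they close: fully open they stand 13 mm farther back than shut.
Start: joints at [-1.526, 0.313, 1.498, -0, 1.331, -0.223], TCP at [138.907, -506.298, 404.694] pointing down, gripper open.
Joint ranges: [-2.94, 2.94], [-0.97, 2.17], [0.19, 2.56], [-1.23, 4.37], [0.02, 3.11], [-2.88, 2.88]. Speed limits (rad/s): [2.39, 2.39, 3.01, 3.14, 3.14, 3.14].

### API

Orientations are given as a unit quaternion [w, x, y, z].
In Python, from rig import ctrl gives the robot as it stands.
- The arm moves only by the shell command python3 steer.py FILE [OPENING] [FORCE], which reads ROWS from the file FILE. ROWS is one flat JSON list of numbers that holds 1 to 8 rows one after another, with no inner brackets; each row has 6 numbers: dx, dy, dz in mm, then a rotation vector rx, ry, rz in rad; each row is the pose to reach, as a shift and turn from the pose commanded when the command began, along the tool's axes at that moment; what a row does not reach only later rows make up. A row lasts 1/10 s, in which the tool goes at most 50 mm and 0.15 rad, less where a joint would pass 70% of its speed; a pose out of reach is approached as far as the arm can. OPENING is the opening from 0.0 (shut) to 1.0 (fully open), set as the command begins (- or left out keeps the last). The fingers move at their own pace and stop on an object; FORCE is the grip in N (left out, the last holds). Time passes only in rows, so rows that do not move let the fingers close. It prints the time, the measured TCP pose, the force, the opening and the grip force at its end. Input that does not fit is refused with a message, and nothing moves.
- ctrl.sense(): the state, without advancing time (a new reading comes with each control period).
- ctrl.capture(name): name is "scene" or "side" or "wrist"; returns the picture (400x640x3 uint8, red, green, blue); there is no depth.
- ctrl.calibration(name): a dict with "fx", "fy", "cx", "cy" (pixels), "position" and "attitude" of the camera in the world. Camera axes: x right, y down, z forward; pixel columns grow to the right and rows downward; lengths in mm; the calibration is good to about 2 mm. A picture is of the moment at which its call begins: read the wrist's pose just before it. calibration takes no time and is no camera call; for the wrist camera it gives the pose at the moment of the call.
- ctrl.finish_job(): hands the job in; it is judged then, once.
The state is a dict: "time_s": time; "joints": joint angles; "dq": joint speeds; "tau": joint torques, N m; "eef_pos": TCP position; "ee_rot": TCP orientation; "force": force on the tool from outside, world axes, zero at the start; "wrist_torque": the same for the moment, N m; "grip_width": opening from 0.0 (shut) to 1.0 (fully open); "grip_force": force on a finger pad.
Only numpy, scipy, OpenCV 4.12 (cv2) and the standard library are available. Lean on these libraries where they do the work, as an engineer would, in place of code of your own. Each camera call takes 0.05 s, during which the arm holds its last target. There are 200 camera calls.

### The job

Read today's glaze test tiles (two or three of the three sizes are there): lay each one flat in the pocket of the nest plate that matches its outline, then swing the mask bar fully over them against its stop. Take the colour reader from its cup and, in the order in which it logs them (square, middle, long), hold it upright and still for two seconds over the middle of each tile's window, lens about 60 mm above the glaze and not touching tile, bar or plate with it. Finally stand the reader back in its cup, swing the bar right back so that the tiles lie clear in their pockets, and leave the green-labelled jar, the red-lidded jar and the cone pack where they stand.

Things in the scene. Friction and masses are not known exactly. Their poses are not given: they have to be found in the camera images.
- nest: Brown wooden nest plate, fixed, 376 x 100 x 5 mm. Origin on the bar's pivot axis at the table top, z up, x along the row of three pockets, y to the left of that. Grey walls round the pockets reach 11 mm above the table; in the middle of each pocket's +y and -y sides a 40 mm wide finger notch is open to the outside, down to 5 mm. A stop pin 10 mm thick, top 39 mm up, stands at x 331, y 26 mm.
- pocket_d (a point): Middle of the floor of the square pocket, 69 x 69 mm (x by y), for the 65 x 65 mm tile; nearest to the pivot, 68.5 mm from it. Axes as the nest's; 5 mm above the table.
- pocket_h (a point): Middle of the floor of the middle pocket, 89 x 69 mm (x by y), for the 85 x 65 mm tile; 153.5 mm from the pivot. Axes as the nest's.
- pocket_b (a point): Middle of the floor of the long pocket, 109 x 72 mm (x by y), for the 105 x 68 mm tile; farthest, 258.5 mm from the pivot. Axes as the nest's.
- mask_bar (a joint): Angle of the mask bar (rad): 0 = over the row of pockets, against its stop; it grows as the bar swings back, clockwise seen from above, up to 1.5 (square to the row, about). It starts at 1.38 to 1.5. Light friction (about 0.12 Nm): it stays where it is left; push it sideways near its free end. It stands in the way of loading while it is below about 1.3.
- bar_end (a point): Middle of the free end of the mask bar, 335 mm from the pivot. The bar is dark steel, 40 mm wide, 10 mm thick, its underside 24 mm and its top 34 mm above the table, with three 30 mm square windows; a brass knob at the pivot reaches 46 mm. Its long sides are straight and can be pushed at any distance from the pivot.
- window_d (a point): Middle of the bar's window for the square pocket, at the underside of the bar, 68.5 mm from the pivot; straight above the middle of that pocket when the bar is at 0.
- window_h (a point): The same for the middle pocket, 153.5 mm from the pivot.
- window_b (a point): The same for the long pocket, 258.5 mm from the pivot.
- tile_d: Glaze test tile, square, 65 x 65 mm, 8 mm thick, one half dark blue, the other black. Loose; lies flat. Origin at the centre of its underside, z up. May be absent.
- tile_h: Glaze test tile, 85 mm (its x) by 65 mm (its y), 8 mm thick, one half dark blue, the other olive. Loose. Origin at the centre of its underside. May be absent.
- panel_b: Glaze test tile, the long one, 105 mm (its x) by 68 mm (its y), about 9.5 mm thick, plain grey-green. Loose. Origin at the centre of its underside. May be absent.
- tile_d_face (a point): Middle of the square tile's glazed upper face: the point to be read.
- tile_h_face (a point): Middle of the middle tile's upper face.
- panel_b_face (a point): Middle of the long tile's upper face.
- reader: Handheld colour reader: white wand with a black ribbed grip sleeve, round, 32 mm in diameter, 130 mm long, 0.14 kg; stands nose down in its cup. Origin at the middle of its nose (the lens), z from the nose up along the wand. The lower 30 mm taper to a nose of 21 mm; the sleeve spans 80 to 118 mm from the nose. The same all round.
- reader_spot (a point): The point the reader measures: on its axis, 60 mm beyond the nose. For a reading it lies within 15 mm of the middle of the tile's face.
- cup_floor (a point): Middle of the inner floor of the reader's cup, where the nose rests. The cup is fixed on the green cutting mat (top 3.5 mm above the table): a dark round foot 76 mm across and a white sleeve of 39 mm inner width, flared to 45 mm at its rim, 50 mm above the floor.
- jar_green: Green-labelled jar, 57 mm wide, 68 mm high; a bystander. Origin at the centre of its underside.
- jar_brown: Red-lidded jar, 69 mm wide, 85 mm high; a bystander.
- cone_pack: Three pyrometric cones in a clay foot, 28 x 92 x 63 mm, on the cutting mat behind the cup; a bystander.

How it is judged:
By the outcome, as a careful person would: the job done as asked, in the order asked, and still so for the second after the job is handed in, with the robot touching nothing.
Of tile_d, tile_h, panel_b only 2 to 3 are there at a start; the rules pass over those that are not, and their reading is None.
At some moment in a run one of tile_d, tile_h, panel_b may be knocked a few centimetres aside while the robot is not near it.
It also fails if it takes over 210 s, if anything falls off the work surface, if the arm or the gripper's body presses on something with over 40 N, if the wrist force passes 120 N, or if a joint passes its speed limit or range.

## Working session

There is one attempt and no reset: what is moved stays moved. The work goes in short steps, Python scripts to look and compute and a shell command to move; the robot and the scene stay as the last step left them, time stands still between calls to the robot, and variables do not carry over. Pictures are saved under pics/ and viewed, at most 14 in all, crops included, and the job is handed in when it is done.

```bash
ls; mkdir -p pics
python3 - <<'E'
from rig import ctrl
import cv2
for n in ("scene","side","wrist"):
    c=ctrl.calibration(n); im=ctrl.capture(n); cv2.imwrite(f"pics/{n}0.png",im[:,:,::-1]); print(n,c)
s=ctrl.sense(); print(s['time_s'],s['eef_pos'],s['ee_rot'],s['grip_width'])
a=cv2.imread("pics/scene0.png");print(a.shape)
E
```

```text
pics
rig.py
steer.py
  3 rig.py
  5 steer.py
  8 total
scene {'fx': 451.2085081659238, 'fy': 451.2085081659238, 'cx': 321.8637974486821, 'cy': 197.08920474400907, 'position': array([ 163.01241056, -677.06570761, 1020.05769018]), 'attitude': array([-0.35933436,  0.90262997, -0.21806111,  0.09266769])}
side {'fx': 471.57576121953855, 'fy': 471.57576121953855, 'cx': 317.7128507944478, 'cy': 190.53247349247295, 'position': array([ -82.34833078, 1298.42207536,  778.13144474]), 'attitude': array([ 0.12817577, -0.23085794,  0.8272783 , -0.49586913])}
wrist {'fx': 288.56328414597425, 'fy': 288.56328414597425, 'cx': 316.2637873109916, 'cy': 203.0820961901078, 'position': array([ 218.563068  , -485.35724165,  372.90952863]), 'attitude': array([ 0.13034194,  0.78408673, -0.59850254, -0.10006844])}
0.15 [ 138.89853194 -506.26372774  404.28608803] [-4.77536903e-04  9.91050387e-01  1.33487452e-01  3.89994111e-05] 0.9997110323219197
(400, 640, 3)
```

View pics/scene0.png

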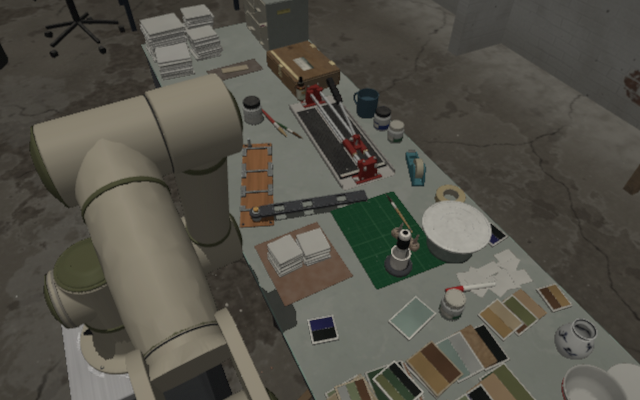

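View pics/side0.png

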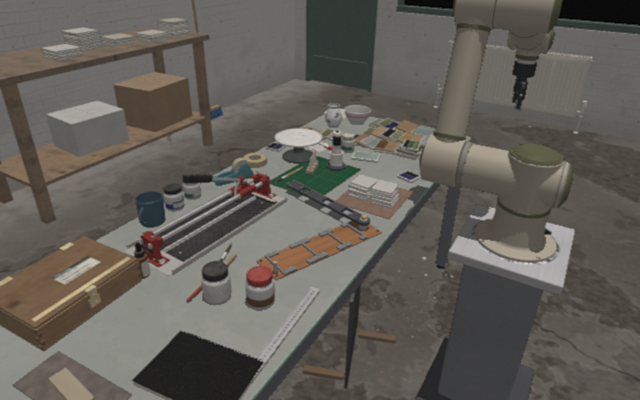

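The scene view shows the nest at about (257,185), with the bar pivot near (255,213) and the bar end near (365,197). The reader in its cup is at (402,255). There is a blue/black tile at (322,330), a grey-green panel at (412,317), and something dark blue near (497,235). Next I'll enlarge these.

```bash
cat > h.py <<'E'
import numpy as np, cv2
from scipy.spatial.transform import Rotation as R
from rig import ctrl
def rot(q): return R.from_quat(np.r_[q[1:],q[0]])
def px(c,u,v,z):
    d=rot(c['attitude']).apply([(u-c['cx'])/c['fx'],(v-c['cy'])/c['fy'],1.])
    p=np.array(c['position']); return p+d*(z-p[2])/d[2]
def proj(c,P):
    q=rot(c['attitude']).inv().apply(np.atleast_2d(P)-c['position'])
    return q[:,:2]/q[:,2:]*[c['fx'],c['fy']]+[c['cx'],c['cy']]
def snap(n,name):
    c=ctrl.calibration(n); im=ctrl.capture(n)[:,:,::-1].copy(); cv2.imwrite(f'pics/{name}.png',im); return c,im
def crop(im,x0,y0,x1,y1,k,name):
    cv2.imwrite(f'pics/{name}.png',cv2.resize(im[y0:y1,x0:x1],None,fx=k,fy=k,interpolation=cv2.INTER_CUBIC))
def tool(target,yaw=None):
    """shift in tool axes from the measured pose to TCP target"""
    s=ctrl.sense(); return rot(s['ee_rot']).inv().apply(np.array(target)-s['eef_pos'])
E
python3 - <<'E'
from h import *
im=cv2.imread('pics/scene0.png')
crop(im,230,140,380,230,5,'c1'); crop(im,300,220,520,350,3.6,'c2')
c=ctrl.calibration('scene')
for n,u,v,z in [('piv',255,213,40),('barend',365,197,30),('cup',400,270,5),('sq',322,330,8),('panel',412,317,9),('blue',497,235,8),('nestfar',258,145,5)]: print(n,px(c,u,v,z).round())
E
```

```text
piv [399. 177.  40.]
barend [723.  95.  30.]
cup [ 680. -161.    5.]
sq [ 412. -221.    8.]
panel [ 626. -292.    9.]
blue [ 997. -189.    8.]
nestfar [534. 497.   5.]
```

View pics/c1.png

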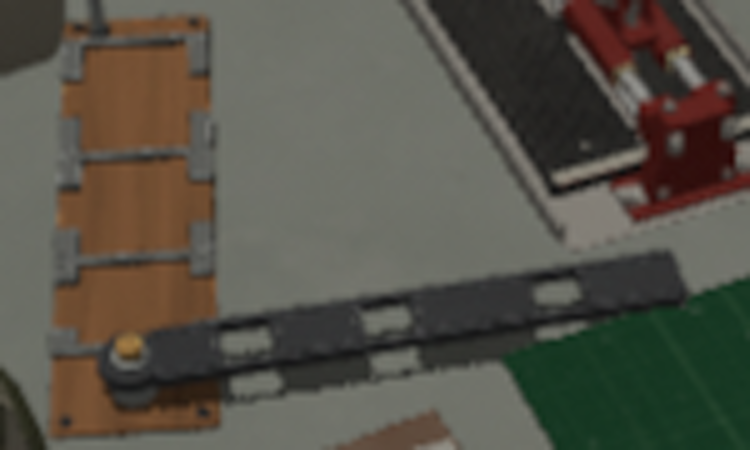

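View pics/c2.png

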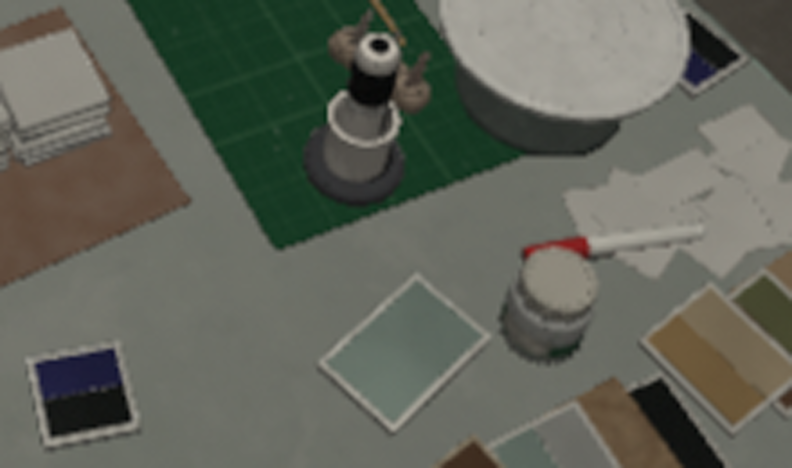

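The crop shows the square blue/black tile, the plain long panel, the green-labelled jar beside it, the reader in its cup, and the bar swung back. The other blue/black tile is behind the bowl at about 1 m, so it's scenery. I'll measure the corners, then check the side view for a middle tile that the arm might be hiding.

Run:
```python
from h import *
c=ctrl.calibration('scene'); s=ctrl.calibration('side')
def rect(n,pts,k,o,z):
    P=np.array([px(c,u/k+o[0],v/k+o[1],z) for u,v in pts]); e=np.diff(np.vstack([P,P[:1]]),axis=0)
    print(n,P.round().tolist(),P.mean(0).round(1),'len',np.linalg.norm(e,axis=1).round(),'ang',np.degrees(np.arctan2(e[:,1],e[:,0])).round(1))
rect('d',[(29,360),(122,344),(137,428),(45,446)],3.6,(300,220),8)
rect('b',[(417,275),(490,336),(393,430),(320,363)],3.6,(300,220),9.5)
rect('nest',[(63,20),(210,17),(218,425),(52,435)],5,(230,140),5)
print('knob',px(c,230+130/5,140+345/5,46)); 
for u,v in [(668,253),(685,300)]: print('bar',px(c,230+u/5,140+v/5,34))
print('cupfoot',px(c,300+354/3.6,220+163/3.6,8),'rim',px(c,300+364/3.6,220+117/3.6,54),'top',px(c,300+379/3.6,220+50/3.6,137))
print(proj(s,[[412,-221,8],[626,-292,9],[997,-189,8],[399,177,40]]).round())
print('wrist',rot(ctrl.calibration('wrist')['attitude']).as_matrix().round(2))
im=cv2.imread('pics/side0.png'); crop(im,230,120,450,285,3.6,'c3')
```

```text
d [[393.0, -182.0, 8.0], [456.0, -201.0, 8.0], [435.0, -259.0, 8.0], [375.0, -243.0, 8.0]] [ 414.9 -221.1    8. ] len [65. 62. 62. 63.] ang [ -16.4 -109.2  164.6   73.4]
b [[668.0, -249.0, 10.0], [685.0, -312.0, 10.0], [585.0, -338.0, 10.0], [569.0, -275.0, 10.0]] [ 626.7 -293.6    9.5] len [ 65. 103.  65. 103.] ang [ -75.  -165.2  104.6   14.8]
nest [[488.0, 527.0, 5.0], [581.0, 484.0, 5.0], [439.0, 139.0, 5.0], [350.0, 175.0, 5.0]] [464.3 331.1   5. ] len [102. 373.  96. 377.] ang [ -24.8 -112.3  157.6   68.5]
knob [406.14363233 184.54428678  46.        ]
bar [730.61157072 117.37504837  34.        ]
bar [719.31182758  78.84944702  34.        ]
cupfoot [ 683.18864501 -147.68090668    8.        ] rim [ 689.20966384 -140.96532176   54.        ] top [ 686.20536337 -143.65601264  137.        ]
[[408. 175.]
 [364. 155.]
 [274. 144.]
 [366. 216.]]
wrist [[ 0.26 -0.91 -0.31]
 [-0.96 -0.25 -0.08]
 [-0.    0.32 -0.95]]
```

View pics/c3.png

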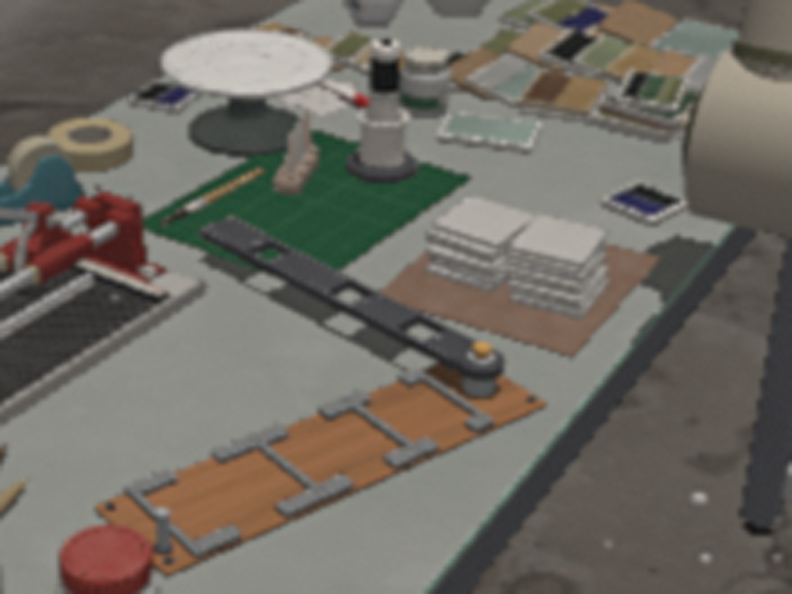

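The side view shows no middle tile near the nest, but there's a blue/olive patch among the sample cards at crop (580,15). The red-lidded jar stands close to the nest's far end. I'll check the wrist view for the middle tile.

Run:
```python
from h import *
s=ctrl.calibration('side');w=ctrl.calibration('wrist');c=ctrl.calibration('scene')
for u,v in [(585,15),(530,12)]:
    p=px(s,230+u/3.6,120+v/3.6,8); print(p,proj(c,p),proj(w,p))
print(proj(c,px(s,230+110/3.6,120+560/3.6,85)),px(s,230+110/3.6,120+560/3.6,85))
```

```text
[ 669.05166761 -684.8858907     8.        ] [[545.3745096 468.5496844]] [[ 722.54218541 -422.54173539]]
[ 733.94175306 -655.69118538    8.        ] [[557.46542689 437.81604169]] [[ 753.10371799 -591.06981248]]
[[223.76317843 113.54783937]] [461.88335015 614.94827553  85.        ]
```

View pics/wrist0.png

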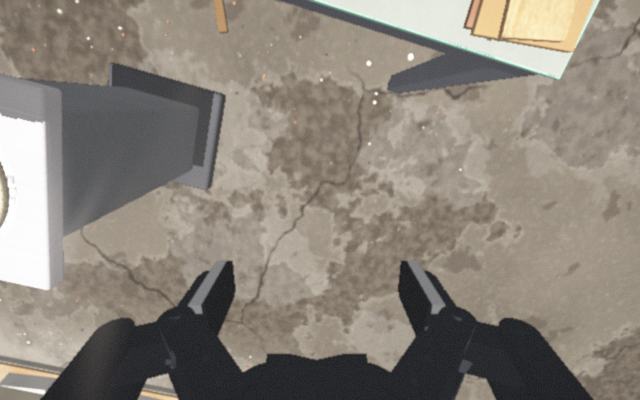

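The blue patch is about 957 mm away, out of reach, so I take the middle tile as absent. The wrist picture shows floor, with the fingers at the bottom. I'll go above the square tile with the tool x at yaw 73.5°.

```bash
echo '[43, -25, 0, 0, 0, -0.127, 86, -50, 5, 0, 0, -0.254, 128, -76, 15, 0, 0, -0.38, 171, -101, 25, 0, 0, -0.507, 214, -126, 40, 0, 0, -0.634, 257, -151, 55, 0, 0, -0.761, 299, -177, 70, 0, 0, -0.888, 342, -202, 75, 0, 0, -1.014]' > m.json && python3 steer.py m.json 1.0
echo '[0, 0, 0, 0, 0, 0, 0, 0, 0, 0, 0, 0, 0, 0, 0, 0, 0, 0]' > m.json && python3 steer.py m.json
python3 - <<'E'
from h import *
c,im=snap('wrist','w1'); s=ctrl.sense(); print(s['eef_pos'],rot(s['ee_rot']).as_matrix().round(3),s['force'])
print(proj(c,[415,-221,8]))
E
```

```text
time_s: 0.95
eef_pos: [411.5, -223.8, 329.3]
ee_rot: [-0.001, 0.8, 0.6, -0.0]
force: [0.4, -0.7, 0.3]
grip_width: 1.005
grip_force: 0.0
time_s: 1.25
eef_pos: [410.3, -226.4, 330.6]
ee_rot: [0.0, 0.802, 0.597, -0.0]
force: [-0.5, -0.2, 0.2]
grip_width: 1.002
grip_force: 0.0
[ 410.13734175 -226.5939297   330.65371792] [[ 0.287  0.958  0.   ]
 [ 0.958 -0.287 -0.   ]
 [-0.     0.    -1.   ]] [-0.34607342  0.46487778 -0.5497882 ]
[[319.74331134 180.88295628]]
```
View pics/w1.png

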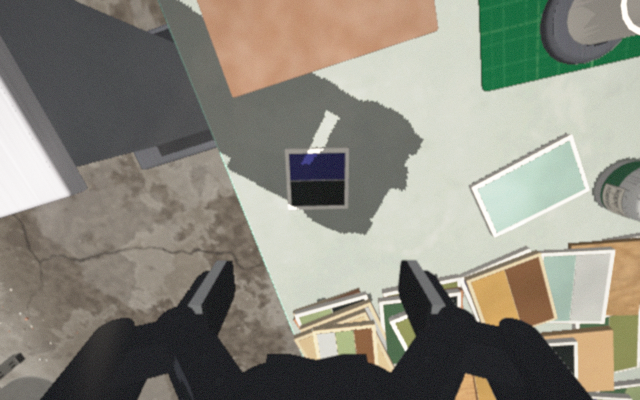

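The wrist view shows the tile nearly aligned, with outer corners at about (285,149), (348,149), (349,208) and (288,209). The panel's corners are at about (571,135), (588,184), (494,236) and (470,187).

Run:
```python
from h import *
c=ctrl.calibration('wrist'); im=cv2.imread('pics/w1.png')
def rect(n,pts,z):
    P=np.array([px(c,u,v,z) for u,v in pts]); e=np.diff(np.vstack([P,P[:1]]),axis=0)
    print(n,P.mean(0).round(1),'len',np.linalg.norm(e,axis=1).round(),'ang',np.degrees(np.arctan2(e[:,1],e[:,0])).round(1))
rect('d',[(285,149),(348,149),(349,208),(288,209)],8)
rect('b',[(571,135),(588,184),(494,236),(470,187)],9.5)
crop(im,270,135,365,220,6,'w1c')
# tool shift to approach
print(tool([415,-221,330]))
```

```text
d [ 413.  -219.5    8. ] len [63. 63. 66. 64.] ang [ -16.8 -103.7  164.2   74.1]
b [ 622.5 -290.3    9.5] len [ 59. 104.  67. 105.] ang [ -74.1 -162.   106.1   13.7]
[6.75522048 3.05060977 0.65239423]
```

View pics/w1c.png

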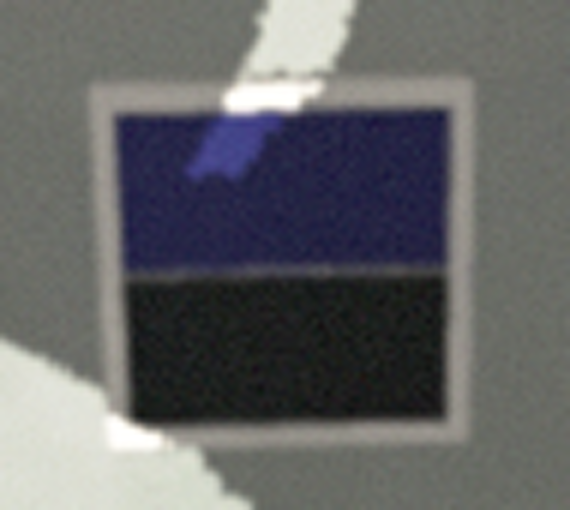

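```bash
echo '[4, 1, 35, 0, 0, -0.01, 7, 2, 70, 0, 0, -0.02, 7, 2, 100, 0, 0, -0.02, 7, 2, 125, 0, 0, -0.02, 7, 2, 140, 0, 0, -0.02, 7, 2, 148, 0, 0, -0.02, 7, 2, 152, 0, 0, -0.02, 7, 2, 152, 0, 0, -0.02]' > m.json && python3 steer.py m.json 0.88
for i in 1 2; do echo '[0, 0, 1, 0, 0, 0, 0, 0, 2, 0, 0, 0, 0, 0, 3, 0, 0, 0, 0, 0, 3, 0, 0, 0]' > m.json && python3 steer.py m.json | grep -E 'pos|force:'; done
```

```text
time_s: 2.1
eef_pos: [414.5, -220.0, 178.7]
ee_rot: [0.0, 0.796, 0.605, 0.0]
force: [0.1, -0.5, -0.6]
grip_width: 0.88
grip_force: 0.0
eef_pos: [414.7, -219.5, 175.6]
force: [0.0, -0.5, 0.3]
grip_force: 0.0
eef_pos: [414.6, -219.5, 172.3]
force: [-0.6, 0.4, 0.7]
grip_force: 0.0
```

```bash
for i in 1 2 ; do echo '[0, 0, 1, 0, 0, 0, 0, 0, 2, 0, 0, 0, 0, 0, 2, 0, 0, 0]' > m.json && python3 steer.py m.json | grep -E 'pos|^force:'; done
python3 - <<'E'
from h import *
c,im=snap('wrist','w2'); crop(im,120,180,520,400,2,'w2c')
E
```

```text
eef_pos: [414.6, -219.5, 170.4]
force: [-0.2, 1.0, 0.1]
eef_pos: [414.6, -219.5, 168.4]
force: [-0.1, -1.2, -0.6]
```

View pics/w2c.png

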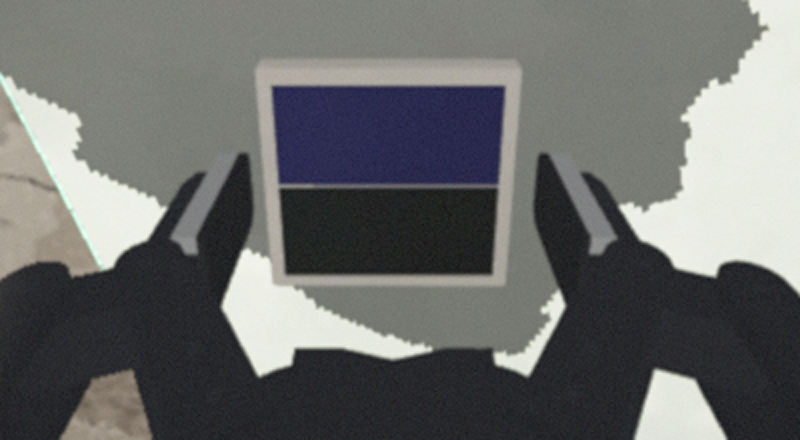

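The tile is centred between the fingers: divider at crop y 186, fingertips at y 155–240. Next I close and lift.

```bash
echo '[0, 0, 0, 0, 0, 0, 0, 0, 0, 0, 0, 0, 0, 0, 0, 0, 0, 0, 0, 0, 0, 0, 0, 0, 0, 0, 0, 0, 0, 0, 0, 0, 0, 0, 0, 0]' > m.json && python3 steer.py m.json 0.6 40
echo '[0, 0, -10, 0, 0, 0, 0, 0, -40, 0, 0, 0, 0, 0, -80, 0, 0, 0, 0, 0, -120, 0, 0, 0, 0, 0, -150, 0, 0, 0, 0, 0, -160, 0, 0, 0, 0, 0, -160, 0, 0, 0]' > m.json && python3 steer.py m.json
python3 - <<'E'
from h import *
c,im=snap('wrist','w3'); s=ctrl.sense(); print(rot(s['ee_rot']).as_matrix().round(3)); crop(im,120,150,520,400,2,'w3c')
E
```

```text
time_s: 4.15
eef_pos: [414.6, -219.5, 168.9]
ee_rot: [-0.0, 0.796, 0.606, -0.0]
force: [-1.4, 1.1, 5.8]
grip_width: 0.745
grip_force: 43.3
time_s: 4.85
eef_pos: [414.6, -219.5, 329.5]
ee_rot: [0.001, 0.796, 0.606, 0.0]
force: [0.7, -0.1, -0.3]
grip_width: 0.743
grip_force: 44.8
[[ 0.266  0.964 -0.   ]
 [ 0.964 -0.266  0.   ]
 [ 0.    -0.    -1.   ]]
```

View pics/w3c.png

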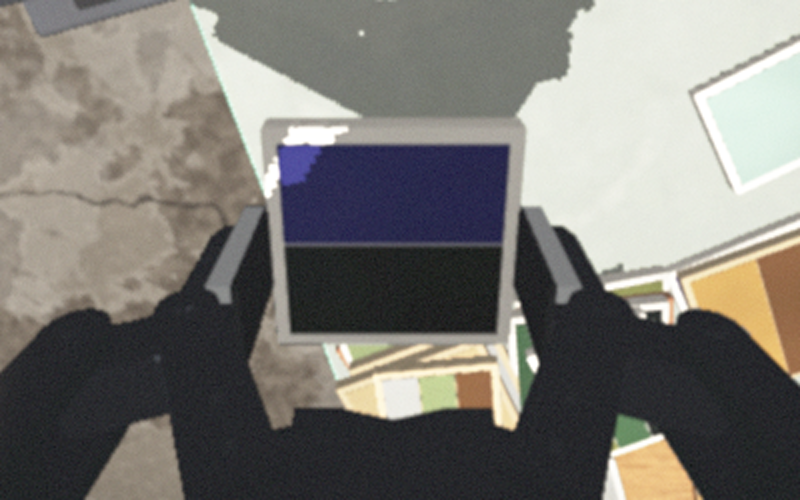

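The tile is held squarely, divider at crop y 244. I'll carry it over the square pocket and measure the nest from there.

```bash
echo '[30, -7, 0, 0, 0, 0.02, 75, -18, 0, 0, 0, 0.04, 120, -28, 0, 0, 0, 0.06, 165, -39, 0, 0, 0, 0.08, 210, -50, 0, 0, 0, 0.1, 255, -60, 0, 0, 0, 0.115, 300, -71, 0, 0, 0, 0.115, 345, -82, 0, 0, 0, 0.115]' > m.json && python3 steer.py m.json | head -2
echo '[40, -9, 0, 0, 0, 0, 75, -17, 0, 0, 0, 0, 100, -23, 0, 0, 0, 0, 110, -26, 0, 0, 0, 0, 110, -26, 0, 0, 0, 0, 110, -26, 0, 0, 0, 0, 110, -26, 0, 0, 0, 0]' > m.json && python3 steer.py m.json
python3 - <<'E'
from h import *
c3=ctrl.calibration('wrist'); c,im=snap('wrist','w4'); s=ctrl.sense(); M=rot(s['ee_rot']); print(s['eef_pos'],M.as_matrix().round(3))
p=px(c,317.5,272,s['eef_pos'][2]-168.9+8); print('tile centre in tool axes',M.inv().apply(p-s['eef_pos']))
np.save('c4.npy',c,allow_pickle=True)
E
```

```text
time_s: 5.7
eef_pos: [426.7, 136.8, 326.8]
time_s: 6.4
eef_pos: [444.5, 245.6, 328.2]
ee_rot: [-0.0, 0.829, 0.559, -0.0]
force: [0.6, 0.6, 0.2]
grip_width: 0.746
grip_force: 44.7
[444.48486047 245.62571435 328.39543337] [[ 0.376  0.927 -0.   ]
 [ 0.927 -0.376 -0.   ]
 [-0.    -0.    -1.   ]]
tile centre in tool axes [-7.83882316e-02  6.99158667e-02  1.60900019e+02]
```

View pics/w4.png

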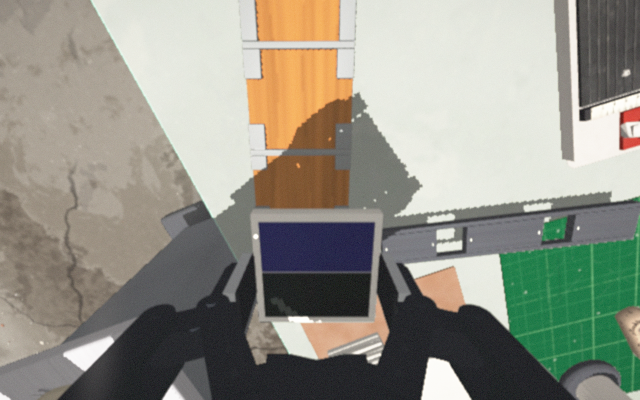

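The held tile hides the square pocket. The d/h wall is at row ~152 and the h/b wall at row ~45, with the plate edges at u ≈ 248 and 355. I'll enlarge that area to read it precisely.

Run:
```python
from h import *
im=cv2.imread('pics/w4.png'); im=cv2.convertScaleAbs(im,alpha=1.3); crop(im,232,0,378,110*2-20,3,'a'); 
crop(im,235,30,375,180,4,'w4c')
```

```text
(no output)
```

View pics/w4c.png

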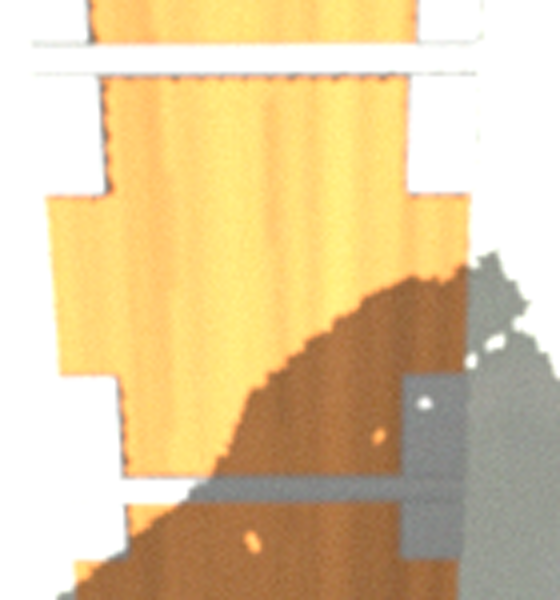

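Run:
```python
from h import *
from scipy.optimize import least_squares
c=np.load('c4.npy',allow_pickle=True).item()
D=[(98,75,198,1),(409,74,198,-1),(121,477,109,1),(402,477,109,-1),(127,503,103,1),(401,503,103,-1),(106,193,173.5,1),(408,193,173.5,-1),(118,375,133.5,1),(402,375,133.5,-1),(128,556,88.5,1),(401,558,88.5,-1)]
N=np.array([[x,34.5*s,11.] for _,_,x,s in D]); U=np.array([(u/4+235,v/4+30) for u,v,_,_ in D])
W=np.array([px(c,*u,11) for u in U])
def f(p):
    a,b=np.cos(p[2]),np.sin(p[2]); return np.c_[p[0]+a*N[:,0]-b*N[:,1],p[1]+b*N[:,0]+a*N[:,1]]
r=least_squares(lambda p:(f(p)-W[:,:2]).ravel(),[406,184,1.18]); p=r.x
a,b=np.cos(p[2]),np.sin(p[2]); res=(W[:,:2]-f(p))@np.array([[a,-b],[b,a]])
print(p,np.degrees(p[2])); print(res.round(1))
for n,d in (('d',68.5),('h',153.5),('b',258.5)): print(n,p[0]+a*d,p[1]+b*d)
s=ctrl.sense(); t=[p[0]+a*68.5,p[1]+b*68.5,s['eef_pos'][2]]; print(tool(t)); M=rot(s['ee_rot']).as_matrix(); print(np.degrees(np.arctan2(M[1,0],M[0,0])))
np.save('nest.npy',p)
sc=ctrl.calibration('scene')
for q in [(-34,50),(342,50),(342,-50),(-34,-50)]: print((proj(sc,[p[0]+a*q[0]-b*q[1],p[1]+b*q[0]+a*q[1],5])[0]-[230,140])*5)
```

```text
[403.64450697 187.33306817   1.18659307] 67.98677474648892
[[-0.4  0.1]
 [-0.4  0.3]
 [ 0.2  0.3]
 [ 0.1  0.1]
 [-0.2 -0.8]
 [-0.3  0.3]
 [ 0.1 -0.1]
 [-0.1  0. ]
 [-0.  -0.4]
 [-0.2  0.6]
 [ 1.  -0.3]
 [ 0.3 -0. ]]
d 429.3197180607564 250.83923744414574
h 461.17946905419984 329.64251317958565
b 500.53563204610066 426.9877361468938
[-8.70241076e-01 -1.60126523e+01  3.79574077e-03]
67.91708583088867
[ 44.07742057 439.14480072]
[61.46672782 23.7729252 ]
[205.68630275  16.27219952]
[216.55728371 427.9006487 ]
```

```bash
echo '[0, -8, 10, 0, 0, -0.001, -0.9, -16, 50, 0, 0, -0.001, -0.9, -16, 90, 0, 0, -0.001, -0.9, -16, 115, 0, 0, -0.001, -0.9, -16, 130, 0, 0, -0.001, -0.9, -16, 135, 0, 0, -0.001, -0.9, -16, 135, 0, 0, -0.001, -0.9, -16, 135, 0, 0, -0.001]' > m.json && python3 steer.py m.json | head -2
python3 - <<'E'
from h import *
print(tool([429.3,250.8,174.9]))
E
```

```text
time_s: 7.25
eef_pos: [429.3, 251.8, 194.2]
[-0.92936611  0.3370342  19.29529014]
```

```bash
echo '[-0.9, 0.3, 4, 0, 0, 0, -0.9, 0.3, 8, 0, 0, 0, -0.9, 0.3, 11, 0, 0, 0, -0.9, 0.3, 14, 0, 0, 0, -0.9, 0.3, 17, 0, 0, 0, -0.9, 0.3, 19, 0, 0, 0, -0.9, 0.3, 19, 0, 0, 0]' > m.json && python3 steer.py m.json
python3 - <<'E'
from h import *
c,im=snap('wrist','w5'); crop(im,120,130,520,400,2,'w5c')
E
```

```text
time_s: 7.95
eef_pos: [429.1, 250.8, 174.2]
ee_rot: [-0.0, 0.829, 0.56, -0.0]
force: [0.5, 0.8, -0.0]
grip_width: 0.744
grip_force: 44.7
```

View pics/w5c.png

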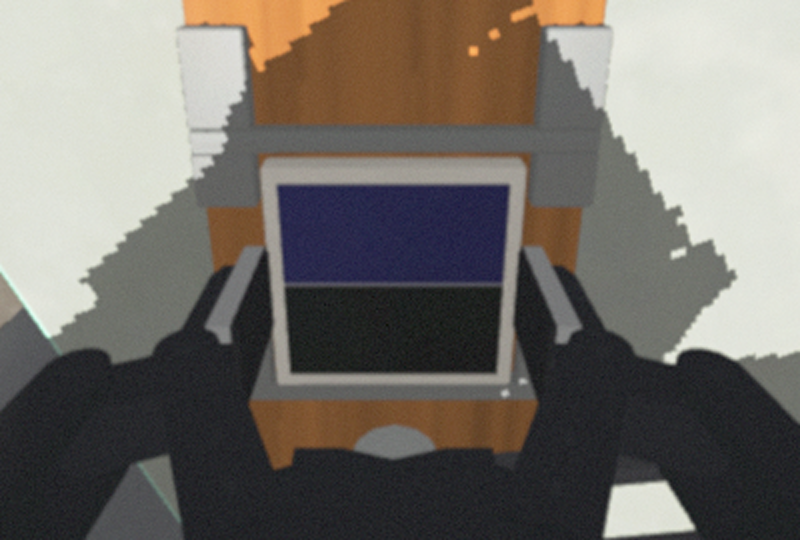

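The tile sits between the pocket walls with a gap at both ends: far edge at crop y 158, near edge at y 383, and the walls beyond them. There is no contact force. I'll release, lift, take a check picture, and go to the panel.

```bash
echo '[0, 0, 0, 0, 0, 0, 0, 0, 0, 0, 0, 0, 0, 0, 0, 0, 0, 0, 0, 0, 0, 0, 0, 0]' > m.json && python3 steer.py m.json 0.88 | tail -2
echo '[0, 0, -10, 0, 0, 0, 0, 0, -40, 0, 0, 0, 0, 0, -80, 0, 0, 0, 0, 0, -120, 0, 0, 0, 0, 0, -150, 0, 0, 0, 0, 0, -165, 0, 0, 0, 0, 0, -165, 0, 0, 0]' > m.json && python3 steer.py m.json| head -4
python3 - <<'E'
from h import *
c,im=snap('wrist','w6'); crop(im,240,100,400,240,4,'w6c')
E
echo '[-36, 32, 0, 0, 0, 0.08, -72, 64, 0, 0, 0, 0.16, -108, 96, 0, 0, 0, 0.24, -143, 128, 0, 0, 0, 0.32, -179, 160, 0, 0, 0, 0.4, -215, 193, 0, 0, 0, 0.48, -251, 225, 0, 0, 0, 0.56, -287, 257, 0, 0, 0, 0.64]' > m.json && python3 steer.py m.json | sed -n 2,3p
```

```text
grip_width: 0.88
grip_force: 0.0
time_s: 9.1
eef_pos: [429.2, 250.9, 342.1]
ee_rot: [0.001, 0.829, 0.56, 0.002]
force: [0.6, -0.1, -1.1]
eef_pos: [560.4, -113.4, 338.1]
ee_rot: [-0.001, 0.963, 0.269, -0.001]
```

View pics/w6c.png

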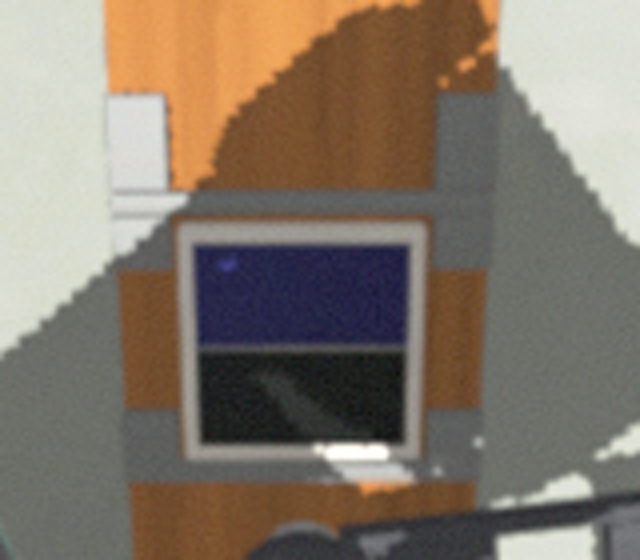

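The square tile lies flat in its pocket, with a gap on every side. That uses up the 14 pictures, so I'll measure in code from here. Now over the panel.

```bash
echo '[-8, 40, 0, 0, 0, 0.06, -17, 85, 0, 0, 0, 0.12, -26, 130, 0, 0, 0, 0.18, -34, 165, 0, 0, 0, 0.24, -38, 186, 0, 0, 0, 0.295, -38, 186, 0, 0, 0, 0.295, -38, 186, 0, 0, 0, 0.295, -38, 186, 0, 0, 0, 0.295]' > m.json && python3 steer.py m.json | head -3
cat > seg.py <<'E'
from h import *
def panel(im,c,P,zt=9.5):
    """flood-fill the plain glaze from its expected middle -> world quad on plane zt"""
    u,v=proj(c,P)[0].astype(int); print('seed',u,v,im[v,u])
    m=np.zeros((im.shape[0]+2,im.shape[1]+2),np.uint8)
    g=cv2.GaussianBlur(im,(3,3),0); cv2.floodFill(g,m,(int(u),int(v)),0,(9,)*3,(9,)*3,4|cv2.FLOODFILL_MASK_ONLY|(255<<8)|cv2.FLOODFILL_FIXED_RANGE)
    m=cv2.morphologyEx(m[1:-1,1:-1],cv2.MORPH_CLOSE,np.ones((5,5),np.uint8))
    k=max(cv2.findContours(m,cv2.RETR_EXTERNAL,cv2.CHAIN_APPROX_NONE)[0],key=cv2.contourArea)[:,0]
    W=np.array([px(c,a,b,zt)[:2] for a,b in k],np.float32); return cv2.minAreaRect(W),k.min(0),k.max(0)
E
python3 - <<'E'
from seg import *
c,im=snap('wrist','w7'); np.save('c7.npy',c,allow_pickle=True); print(panel(im,c,[624.5,-292,9.5])); s=ctrl.sense(); print(s['eef_pos'],rot(s['ee_rot']).as_matrix().round(3)[:2,:2].tolist())
E
```

```text
time_s: 10.75
eef_pos: [624.7, -289.0, 338.9]
ee_rot: [-0.001, 0.992, 0.127, -0.0]
seed 318 186 [ 96 101  90]
(((625.4039306640625, -292.37872314453125), (94.10226440429688, 57.112117767333984), 15.37117862701416), array([291, 141], dtype=int32), array([346, 226], dtype=int32))
[ 624.71356845 -288.91664697  339.30368508] [[0.968, 0.252], [0.252, -0.968]]
```

```bash
python3 - <<'E'
from h import *
c=ctrl.calibration('scene'); print('jar lid',px(c,300+560/3.6,220+280/3.6,68),'base',px(c,300+545/3.6,220+335/3.6,10))
E
echo '[-0.1, 2, 30, 0, 0, -0.007, -0.2, 3.6, 70, 0, 0, -0.013, -0.2, 3.6, 110, 0, 0, -0.013, -0.2, 3.6, 135, 0, 0, -0.013, -0.2, 3.6, 150, 0, 0, -0.013, -0.2, 3.6, 155, 0, 0, -0.013, -0.2, 3.6, 155, 0, 0, -0.013]' > m.json && python3 steer.py m.json 0.95 | sed -n '2p;4p'
```

```text
jar lid [ 722.186964   -320.70495716   68.        ] base [ 719.12396603 -328.68539336   10.        ]
eef_pos: [625.7, -293.3, 185.1]
force: [0.5, -0.1, 0.3]
```

```bash
echo '[0, -0.7, 3, 0, 0, 0, 0, -0.7, 6, 0, 0, 0, 0, -0.7, 9, 0, 0, 0, 0, -0.7, 11, 0, 0, 0, 0, -0.7, 13, 0, 0, 0, 0, -0.7, 13, 0, 0, 0]' > m.json && python3 steer.py m.json | sed -n '2p;4p'
python3 - <<'E'
from seg import *
c,im=snap('wrist','w8'); print(panel(im,c,[625.4,-292.4,9.5])); s=ctrl.sense(); print(s['eef_pos'],s['force'])
E
```

```text
eef_pos: [625.2, -292.9, 171.2]
force: [0.2, 0.2, -0.6]
seed 313 270 [91 99 90]
(((625.1738891601562, -292.2049560546875), (95.00732421875, 58.03035354614258), 14.819777488708496), array([252, 183], dtype=int32), array([375, 343], dtype=int32))
[ 625.23890731 -292.84720639  171.33967677] [-0.69166467  0.48713238 -1.0292883 ]
```

```bash
echo '[0, 0, 0, 0, 0, 0, 0, 0, 0, 0, 0, 0, 0, 0, 0, 0, 0, 0, 0, 0, 0, 0, 0, 0, 0, 0, 0, 0, 0, 0, 0, 0, 0, 0, 0, 0]' > m.json && python3 steer.py m.json 0.6 40 | tail -5
echo '[0, 0, -10, 0, 0, 0, 0, 0, -40, 0, 0, 0, 0, 0, -80, 0, 0, 0, 0, 0, -120, 0, 0, 0, 0, 0, -150, 0, 0, 0, 0, 0, -160, 0, 0, 0, 0, 0, -160, 0, 0, 0]' > m.json && python3 steer.py m.json
python3 - <<'E'
from seg import *
s=ctrl.sense(); c,im=snap('wrist','w9'); z=s['eef_pos'][2]-171.3+9.5
(m,d,a),_,_=panel(im,c,[*s['eef_pos'][:2],z],z); M=rot(s['ee_rot']); A=M.as_matrix()
print('in tool',M.inv().apply(np.r_[m,z]-s['eef_pos']),d,a,'tool yaw',np.degrees(np.arctan2(A[1,0],A[0,0])))
E
```

```text
eef_pos: [625.4, -292.9, 172.2]
ee_rot: [0.0, 0.991, 0.132, 0.0]
force: [-1.7, 0.0, 5.7]
grip_width: 0.775
grip_force: 45.1
time_s: 13.45
eef_pos: [625.2, -292.8, 332.3]
ee_rot: [0.001, 0.991, 0.133, 0.001]
force: [0.6, -0.1, -2.2]
grip_width: 0.774
grip_force: 45.2
seed 314 271 [ 96 102  92]
in tool [  0.75316706   0.99960982 161.8024538 ] (94.42377471923828, 57.73194122314453) 15.11120319366455 tool yaw 15.231741033725626
```

```bash
echo '[2, -25, 0, 0, 0, -0.03, 6, -65, 0, 0, 0, -0.09, 10, -110, 0, 0, 0, -0.15, 14, -155, 0, 0, 0, -0.21, 19, -200, 0, 0, 0, -0.27, 23, -245, 0, 0, 0, -0.33, 27, -290, 0, 0, 0, -0.39, 32, -335, 0, 0, 0, -0.45]' > m.json && python3 steer.py m.json | sed -n '2,4p'
python3 - <<'E'
from h import *
p=np.load('nest.npy');a,b=np.cos(p[2]),np.sin(p[2]); s=ctrl.sense();A=rot(s['ee_rot']).as_matrix()
print(tool([p[0]+a*258,p[1]+b*258,330]),p[2]-np.arctan2(A[1,0],A[0,0]))
E
```

```text
eef_pos: [567.2, 40.5, 329.2]
ee_rot: [-0.001, 0.936, 0.351, -0.002]
force: [1.6, -0.5, -1.2]
[ 2.03640015e+02 -3.34680909e+02 -2.93662043e-01] 0.46852060356370295
```

```bash
echo '[24, -39, 0, 0, 0, -0.055, 48, -79, 0, 0, 0, -0.11, 72, -118, 0, 0, 0, -0.165, 96, -158, 0, 0, 0, -0.22, 120, -197, 0, 0, 0, -0.275, 144, -237, 0, 0, 0, -0.33, 168, -276, 0, 0, 0, -0.385, 186, -306, 0, 0, 0, -0.43]' > m.json && python3 steer.py m.json | sed -n '2,4p'
echo '[0, 0, 0, 0, 0, 0, 0, 0, 0, 0, 0, 0, 0, 0, 0, 0, 0, 0]' > m.json && python3 steer.py m.json | sed -n '2,4p'
python3 - <<'E'
from h import *
p=np.load('nest.npy');a,b=np.cos(p[2]),np.sin(p[2]); s=ctrl.sense();A=rot(s['ee_rot']).as_matrix()
print(tool([p[0]+a*258,p[1]+b*258,330]),p[2]-np.arctan2(A[1,0],A[0,0]))
E
```

```text
eef_pos: [506.5, 394.1, 328.8]
ee_rot: [-0.0, 0.839, 0.544, -0.002]
force: [0.9, -1.6, -0.9]
eef_pos: [508.0, 390.8, 330.2]
ee_rot: [0.0, 0.841, 0.541, -0.001]
force: [0.1, 0.7, -1.6]
[ 29.35737547 -21.742209     0.15715203] 0.04215094406881881
```

```bash
echo '[15, -11, 0, 0, 0, -0.021, 29.4, -21.7, 20, 0, 0, -0.042, 29.4, -21.7, 60, 0, 0, -0.042, 29.4, -21.7, 95, 0, 0, -0.042, 29.4, -21.7, 115, 0, 0, -0.042, 29.4, -21.7, 130, 0, 0, -0.042, 29.4, -21.7, 130, 0, 0, -0.042, 29.4, -21.7, 130, 0, 0, -0.042]' > m.json && python3 steer.py m.json | sed -n '2,4p'
python3 - <<'E'
from h import *
p=np.load('nest.npy');a,b=np.cos(p[2]),np.sin(p[2]); s=ctrl.sense();A=rot(s['ee_rot']).as_matrix()
print(tool([p[0]+a*258,p[1]+b*258,177.3]),p[2]-np.arctan2(A[1,0],A[0,0]))
c,im=snap('wrist','w10')
# nest model vs image: print predicted pixels of far wall near edge & its gradient row
for y in (-25,-12,0,12,25):
    u,v=proj(c,[p[0]+a*313-b*y,p[1]+b*313+a*y,11.])[0]; col=im[int(v)-14:int(v)+15,int(round(u))].astype(int)
    print(y,round(u),round(v,1),col[:,0].tolist())
E
```

```text
eef_pos: [500.6, 427.1, 202.4]
ee_rot: [0.0, 0.829, 0.559, 0.001]
force: [-0.5, -0.5, -1.3]
[-6.82546010e-01  1.84794031e-02  2.51201793e+01] -0.0004058143848217899
-25 362 157.1 [48, 52, 68, 80, 81, 85, 82, 84, 79, 80, 82, 81, 79, 64, 46, 38, 42, 40, 39, 39, 40, 41, 40, 41, 34, 51, 75, 99, 110]
-12 339 157.1 [42, 46, 60, 76, 81, 80, 83, 81, 78, 81, 78, 81, 77, 64, 47, 34, 36, 39, 34, 44, 40, 37, 43, 39, 40, 45, 68, 95, 111]
0 317 157.1 [40, 50, 61, 74, 82, 82, 80, 82, 80, 79, 80, 77, 74, 67, 49, 40, 49, 44, 46, 45, 47, 41, 39, 46, 40, 42, 76, 103, 108]
12 295 157.2 [44, 46, 66, 78, 77, 81, 82, 83, 84, 77, 80, 80, 80, 61, 48, 40, 43, 35, 38, 42, 40, 46, 40, 37, 39, 50, 81, 101, 111]
25 272 157.2 [78, 69, 71, 75, 80, 84, 79, 82, 80, 80, 78, 79, 76, 67, 47, 37, 38, 35, 42, 40, 42, 36, 40, 42, 40, 51, 81, 107, 114]
```

The predicted far wall of the long pocket matches the image to within 1 px. I'll lower the panel.

```bash
echo '[-0.7, 0, 5, 0, 0, 0, -0.7, 0, 10, 0, 0, 0, -0.7, 0, 14, 0, 0, 0, -0.7, 0, 18, 0, 0, 0, -0.7, 0, 22, 0, 0, 0, -0.7, 0, 25, 0, 0, 0, -0.7, 0, 25, 0, 0, 0]' > m.json && python3 steer.py m.json | sed -n '2,5p'
python3 - <<'E'
from h import *
p=np.load('nest.npy');a,b=np.cos(p[2]),np.sin(p[2])
print(tool([p[0]+a*258,p[1]+b*258,177]))
E
```

```text
eef_pos: [499.8, 426.9, 177.2]
ee_rot: [0.0, 0.829, 0.56, -0.0]
force: [-3.1, -1.5, 6.8]
grip_width: 0.771
[-0.09374208  0.68222496  0.20893686]
```

```bash
echo '[0, 0, 0, 0, 0, 0, 0, 0, 0, 0, 0, 0, 0, 0, 0, 0, 0, 0, 0, 0, 0, 0, 0, 0]' > m.json && python3 steer.py m.json 0.95 | tail -2
echo '[0, 0, -10, 0, 0, 0, 0, 0, -40, 0, 0, 0, 0, 0, -80, 0, 0, 0, 0, 0, -120, 0, 0, 0, 0, 0, -150, 0, 0, 0, 0, 0, -160, 0, 0, 0, 0, 0, -160, 0, 0, 0]' > m.json && python3 steer.py m.json| head -4
python3 - <<'E'
from seg import *
p=np.load('nest.npy');a,b=np.cos(p[2]),np.sin(p[2])
c,im=snap('wrist','w11')
for z in (14.5,):
    (m,d,t),_,_=panel(im,c,[p[0]+a*258.5,p[1]+b*258.5,z],z); m=np.array(m)-p[:2]; print('nest xy',a*m[0]+b*m[1],-b*m[0]+a*m[1],d,t)
# bar edge angle and reader, from scene
E
```

```text
grip_width: 0.951
grip_force: 0.0
time_s: 18.05
eef_pos: [499.7, 426.8, 338.0]
ee_rot: [0.0, 0.829, 0.56, 0.001]
force: [0.3, 0.0, -0.8]
seed 316 186 [85 92 82]
nest xy 269.08180869175254 1.124378946125546 (70.19935607910156, 57.10547637939453) 67.65833282470703
```

The panel is in its pocket: width and angle match, and the far edge is at x ≈ 304. Only the shadow boundary cuts the fill short. Next I'll work out the bar push at radius 200.

```bash
cat > bar.py <<'E'
from h import *
p=np.load('nest.npy')
def pt(th,rho,off,z):
    """TCP beside the bar at angle th (rad, nest), off>0: on the cw side (pushes it shut)"""
    y=p[2]-th; e=np.array([np.cos(y),np.sin(y)]); n=np.array([e[1],-e[0]])
    return np.r_[p[:2]+rho*e+off*n,z]
E
python3 - <<'E'
from bar import *
c=ctrl.calibration('scene')
for n,u,v,z in [('board',318,223,2),('board2',353,272,2),('stack',329,242,45)]: print(n,px(c,u,v,z).round())
s=ctrl.sense(); M=rot(s['ee_rot']); A=M.as_matrix(); print(A.round(3)[:2,:2].tolist())
q=pt(1.457,200,70,192); print(q,tool(q))
# points relative to q, tool axes
for th in (1.457,1.2,1.0,.8,.6,.4,.2,.1,.05,0): print(th,M.inv().apply(pt(th,200,33,192)-q).round(1))
E
echo '[-40, 23, 0, 0, 0, 0, -80, 47, 0, 0, 0, 0, -120, 70, 0, 0, 0, 0, -160, 94, 0, 0, 0, 0, -200, 118, 0, 0, 0, 0, -240, 141, 0, 0, 0, 0, -280, 164, 0, 0, 0, 0, -305, 179, 0, 0, 0, 0]' > m.json && python3 steer.py m.json 0.0 | sed -n 2p
```

```text
board [559.  89.   2.]
board2 [ 565. -107.    2.]
stack [539. -17.  45.]
[[0.374, 0.928], [0.928, -0.374]]
[577.6783096   66.45198801 192.        ] [-304.96607616  207.08055313  144.09025011]
1.457 [36.8 -4.2 -0. ]
1.2 [88.6 -8.2 -0. ]
1.0 [127.2 -20.4  -0. ]
0.8 [162.6 -40.   -0. ]
0.6 [ 1.933e+02 -6.630e+01 -1.000e-01]
0.4 [ 2.183e+02 -9.810e+01 -1.000e-01]
0.2 [ 2.364e+02 -1.343e+02 -1.000e-01]
0.1 [ 242.7 -153.6   -0. ]
0.05 [ 245.1 -163.4   -0. ]
0 [ 247.  -173.4   -0. ]
eef_pos: [551.7, 74.2, 334.6]
```

```bash
echo '[2, 20, 10, 0, 0, 0, 2.5, 27, 45, 0, 0, 0, 2.5, 27, 85, 0, 0, 0, 2.5, 27, 115, 0, 0, 0, 2.5, 27, 132, 0, 0, 0, 2.5, 27, 141, 0, 0, 0, 2.5, 27, 141, 0, 0, 0]' > m.json && python3 steer.py m.json | sed -n '2p;4,5p'
python3 - <<'E'
from bar import *
print(tool(pt(1.457,200,70,192)))
E
```

```text
eef_pos: [577.3, 69.3, 193.6]
force: [-0.2, 0.4, -0.1]
grip_width: -0.0
[-2.47098483  1.44946519  1.60511599]
```

```bash
echo '[15, -1, 1, 0, 0, 0, 32, -2.5, 1.5, 0, 0, 0, 50, -4, 1.5, 0, 0, 0, 68, -5, 1.5, 0, 0, 0, 86, -6.5, 1.5, 0, 0, 0, 100, -10, 1.5, 0, 0, 0, 113, -14, 1.5, 0, 0, 0, 125, -19, 1.5, 0, 0, 0]' > m.json && python3 steer.py m.json | sed -n '2p;4p'
echo '[12, -6, 0, 0, 0, 0, 24, -12.5, 0, 0, 0, 0, 35.4, -19.6, 0, 0, 0, 0, 46, -28, 0, 0, 0, 0, 56, -37, 0, 0, 0, 0, 66, -46, 0, 0, 0, 0, 75, -56, 0, 0, 0, 0, 83, -66.5, 0, 0, 0, 0]' > m.json && python3 steer.py m.json | sed -n '2p;4p'
python3 - <<'E'
from bar import *
for th in (.4,.3,.2,.1,.05,.02,0): print(th,tool(pt(th,200,33,192)).round(1))
E
```

```text
eef_pos: [606.8, 193.6, 194.1]
force: [-1.0, -1.0, 0.4]
eef_pos: [575.7, 295.1, 194.0]
force: [0.0, -0.6, 0.0]
0.4 [  6.9 -10.8   2. ]
0.3 [ 16.9 -28.4   2. ]
0.2 [ 25.1 -47.    2. ]
0.1 [ 31.4 -66.2   2. ]
0.05 [ 33.8 -76.1   2. ]
0.02 [ 35. -82.   2.]
0 [ 35.7 -86.    2. ]
```

```bash
echo '[7, -11, 1, 0, 0, 0, 12, -20, 2, 0, 0, 0, 17, -28.5, 2, 0, 0, 0, 21, -38, 2, 0, 0, 0, 25, -47, 2, 0, 0, 0, 28, -56.5, 2, 0, 0, 0, 31, -66, 2, 0, 0, 0, 33, -73, 2, 0, 0, 0]' > m.json && python3 steer.py m.json | sed -n '2p;4p'
for i in 1 2 3 4; do echo '[0.3, -1, 0, 0, 0, 0, 0.6, -3, 0, 0, 0, 0, 0.8, -4, 0, 0, 0, 0, 0.8, -4, 0, 0, 0, 0]' > m.json && python3 steer.py m.json | sed -n '2p;4p'; done
python3 - <<'E'
from bar import *
print(tool(pt(0,200,34.5,192)).round(1))
E
```

```text
eef_pos: [520.1, 352.6, 192.0]
force: [0.5, -0.7, -0.4]
eef_pos: [517.5, 354.2, 192.0]
force: [-0.3, -0.4, -0.2]
eef_pos: [513.9, 356.6, 192.0]
force: [-1.5, -0.4, -0.4]
eef_pos: [510.4, 358.9, 192.0]
force: [0.4, 0.3, -0.1]
eef_pos: [508.4, 360.1, 192.2]
force: [9.2, -6.9, -3.7]
[0.6 2.1 0.2]
```

The bar reached its stop at about 11 N. I'll back off, rise, check the bar, and go towards the reader.

```bash
echo '[0, 5, 0, 0, 0, 0, 0, 15, 0, 0, 0, 0, 0, 25, -5, 0, 0, 0, 0, 30, -40, 0, 0, 0, 0, 30, -90, 0, 0, 0, 0, 30, -140, 0, 0, 0, 0, 30, -190, 0, 0, 0, 0, 30, -208, 0, 0, 0]' > m.json && python3 steer.py m.json 1.0 | sed -n '2p;4p'
python3 - <<'E'
from bar import *
c,im=snap('scene','s2'); sd=ctrl.calibration('side')
a,b=np.cos(p[2]),np.sin(p[2])
N=lambda x,y,z:[p[0]+a*x-b*y,p[1]+b*x+a*y,z]
for x in (225,300,330):
    print(x,[int(im[int(round(v)),int(round(u)),2]) for y in range(-48,50,4) for u,v in [proj(c,N(x,y,34))[0]]])
w,wi=snap('wrist','w12')
for x in (200,225,300):
    print('w',x,[(int(wi[int(round(v)),int(round(u)),2]) if 0<=v<400 and 0<=u<640 else -1) for y in range(-48,50,4) for u,v in [proj(w,N(x,y,34))[0]]])
print('cones',px(c,397,231,40),px(c,414,246,40)); print('plate L',px(c,421,222,110), px(c,458,262,20))
print('go',tool([686,-144,400]))
E
```

```text
eef_pos: [534.6, 349.9, 406.4]
force: [0.3, 0.1, -0.8]
225 [80, 129, 128, 139, 151, 112, 94, 34, 35, 59, 59, 59, 59, 59, 58, 65, 71, 81, 121, 145, 148, 125, 128, 128, 124]
300 [119, 101, 104, 123, 131, 119, 92, 78, 57, 59, 59, 59, 59, 58, 60, 56, 54, 55, 53, 65, 90, 90, 104, 124, 123]
330 [125, 125, 126, 126, 126, 126, 126, 111, 71, 58, 59, 59, 58, 59, 59, 59, 62, 67, 65, 72, 99, 127, 127, 127, 127]
w 200 [199, 202, 203, 197, 232, 228, 128, 74, 55, 57, 50, 55, 57, 92, 109, 115, 97, 170, 220, 140, 198, 197, 193, 194, 206]
w 225 [88, 93, 89, 107, 149, 91, 91, 75, 100, 114, 112, 111, 112, 108, 110, 112, 99, 137, 198, 253, 186, 193, 197, 203, 207]
w 300 [208, 204, 208, 169, 253, 181, 166, 74, 110, 106, 111, 108, 114, 115, 110, 114, 104, 119, 181, 253, 185, 201, 198, 206, 207]
cones [728.88167977 -65.91809166  40.        ] [ 740.6560465  -130.92799771   40.        ]
plate L [ 762.68048386 -112.75357202  110.        ] [ 827.00394919 -218.32901642   20.        ]
go [-401.76165671  324.70859727    3.48139086]
```

The bar covers y −20 to +20 of the nest, so it's at 0. Now over the reader.

```bash
echo '[-25, 20, 0, 0, 0, 0, -60, 48, 0, 0, 0, 0, -97, 78, 0, 0, 0, 0, -134, 108, 0, 0, 0, 0, -171, 138, 0, 0, 0, 0, -208, 168, 0, 0, 0, 0, -245, 198, 0, 0, 0, 0, -282, 228, 0, 0, 0, 0]' > m.json && python3 steer.py m.json 0.6 | sed -n '2p'
echo '[-37, 30, 0, 0, 0, 0, -74, 60, 0, 0, 0, 0, -105, 85, 0, 0, 0, 0, -118, 96, 0, 0, 0, 0, -120, 97, 3, 0, 0, 0, -120, 97, 3, 0, 0, 0, -120, 97, 3, 0, 0, 0]' > m.json && python3 steer.py m.json | sed -n '2,3p'
python3 - <<'E'
from h import *
c,im=snap('wrist','w13'); np.save('c13.npy',c,allow_pickle=True); s=ctrl.sense(); print(s['eef_pos'],rot(s['ee_rot']).as_matrix().round(3)[:2,:2].tolist())
u,v=proj(c,[686,-144,137])[0]; print(u,v)
g=cv2.cvtColor(im,cv2.COLOR_BGR2GRAY); x0,y0=int(u)-45,int(v)-45
for r in range(max(y0,0),y0+90,3): print(''.join('%4d'%g[r,q] for q in range(x0,x0+90,4)))
E
```

```text
eef_pos: [641.3, 1.2, 398.7]
eef_pos: [686.2, -143.1, 396.6]
ee_rot: [-0.001, 0.828, 0.56, -0.0]
[ 686.16176873 -143.04855381  397.0521855 ] [[0.372, 0.928], [0.928, -0.372]]
317.42856889615746 208.39307189101476
  63  73  66  68  48  44  47  40 120 117 122 119 124 113  45  36  43  50  73  70  64  69  94
  69  73  75  64  39  36  42 106 122 138 141 140 131 119 107  38  39  44  73  70  66  72  89
  75  62  69  66  43  44  50 132 133 115 116 108 125 136 124  43  44  40  72  69  64  67  73
  74  64  71  62  47  41 103 131  92 106 120 121  93 107 136  84  47  43  63  67  61  66  64
  64  61  68  61  89  80 133  91 101 120 124 121 120  67 114 129  42  42  64  69  63  63  62
  66  70  66  72  91 116 123  55 121 118 119 119 120 119  66 126  65  46  65  73  64  64  70
  62  77  75  72  92 135 123  84 119 107  98  98 106 121  64 119 113  42  65  66  71  66  62
  71  72  68  69  84 137 124 117  84  10  17  23  52 102 113 121 123  41  66  67  67  68  65
  62  64  62  70  79 163 120  94  19  20  16  19  13  38  78 117 135  41  60  70  69  68  72
  67  68  74  62  82 246 129  35  17  18  11  29  
[... 1202 characters left out ...]
5 155 174 177 179 176 178 176 168 176 176 175 173
 174 176 175 175 174 172 172 173 168 171 174 178 177 177 174 177 178 174 173 172 173 172 171
 174 172 174 175 173 172 176 173 174 172 176 173 175 175 177 176 177 177 174 173 176 169 177
 173 173 173 171 174 176 173 171 173 170 173 170 173 176 171 171 174 177 173 174 173 170 174
 174 173 175 173 177 174 176 175 168 171 171 172 170 169 172 170 175 177 179 173 170 171 172
 175 175 172 172 173 173 172 174 175 170 174 173 170 174 173 176 174 175 174 170 173 175 170
 175 174 175 173 171 172 173 172 171 172 178 174 168 174 175 173 177 173 173 174 177 174 172
 176 173 175 174 168 174 176 172 172 171 173 176 170 173 172 174 175 176 175 176 174 174 175
```

Run:
```python
from h import *
c=np.load('c13.npy',allow_pickle=True).item(); g=cv2.cvtColor(cv2.imread('pics/w13.png'),cv2.COLOR_BGR2GRAY)
roi=g[205:228,300:326]<70; ys,xs=np.nonzero(roi); u,v=xs.mean()+300,ys.mean()+205; print('dot',u,v,len(xs))
for z in (134,137,140): print(z,px(c,u,v,z))
# side view check: same reader
s,im=snap('side','sd2'); sc,im2=snap('scene','s3')
for z in (134,137,140):
    P=px(c,u,v,z); print(z,proj(s,P),proj(sc,P))
k=cv2.cvtColor(im2,cv2.COLOR_BGR2GRAY); uu,vv=proj(sc,px(c,u,v,137))[0].astype(int)
for r in range(vv-10,vv+11,1): print(r,''.join('%4d'%k[r,q] for q in range(uu-14,uu+15,1)))
```

```text
dot 312.4427083333333 216.046875 192
134 [ 679.01173017 -149.92004436  134.        ]
137 [ 679.49514627 -148.84121346  137.        ]
140 [ 679.97856236 -147.76238256  140.        ]
134 [[336.97766392 133.99711043]] [[404.15911271 237.40089093]]
137 [[336.75263815 133.30087688]] [[404.24409342 236.28077454]]
140 [[336.52708639 132.60301589]] [[404.32927934 235.15795332]]
226   47  47  47  51  56  53  48  49  50  60  68  68  56  48  49  49  49  82 107  83  55  57  57  53  48  47  49  48  47
227   48  48  47  47  53  79  86  86  77  75  70  72  60  49  50  53  54  58  95  92  64  49  46  47  49  47  47  49  48
228   47  47  47  65  80  99 100  97  89  73  66  71  63  54  54  56  55  53  73  85  74  54  46  47  49  48  47  48  49
229   48  48  63  90 109 106  92  78  69  66  65  70  74  74  67  60  68  76  61  59  74  62  47  46  50  51  48  47  50
230   50  66  87  97 113 119 114  96  73  67  70  83  85  74  60  53  67  86  76  66  75  85  67  46  48  52  51  49  49
231   50  80  97  95 105 117 106  79  66  69  79  87  70  35   9   7  19  47  77  76  70 105  85  48  48  49  52  50  48
2
[... 1113 characters left out ...]
 48  44  28  13  11  11  13  13  11  20  26  26  17   9  15  44  56  55  60  61  62  61  52  47
242   48  48  48  49  48  47  33  16  11  12  12  12  12  11  10  12  10   9  11  17  47  56  58  60  61  61  60  54  49
243   49  49  48  48  49  49  32  12  12  10  13  12  13  12  11  10  11  11  10  25  48  57  59  60  61  61  58  56  53
244   49  47  47  47  49  49  33  13  14  12  13  15  13  13  11  11  11  11  13  35  51  56  58  57  59  59  57  56  55
245   50  46  48  48  63  69  52  25  10  12  12   9  12  12  11  10  11  11  14  41  52  56  55  57  56  57  55  55  54
246   55  48  47  63  84  84  75  46  10  11  11  10  11  13  10  10  10  11  25  47  55  55  57  57  57  57  55  55  54
```

Run:
```python
from h import *
c=np.load('c13.npy',allow_pickle=True).item(); s=ctrl.calibration('scene')
for z in range(134,158,2):
    P=px(c,312.44,216.05,z); print(z,P.round(1),(proj(s,P)[0]-[405.2,232.3]).round(1))
g=cv2.cvtColor(cv2.imread('pics/w13.png'),cv2.COLOR_BGR2GRAY)
# cap silhouette in wrist (white top just below the black sleeve): left/right edges
for r in range(196,232,3): print(r,' '.join('%3d'%x for x in g[r,288:338:1]))
```

```text
134 [ 679.  -149.9  134. ] [-1.   5.1]
136 [ 679.3 -149.2  136. ] [-1.   4.4]
138 [ 679.7 -148.5  138. ] [-0.9  3.6]
140 [ 680.  -147.8  140. ] [-0.9  2.9]
142 [ 680.3 -147.   142. ] [-0.8  2.1]
144 [ 680.6 -146.3  144. ] [-0.8  1.4]
146 [ 680.9 -145.6  146. ] [-0.7  0.6]
148 [ 681.3 -144.9  148. ] [-0.6 -0.1]
150 [ 681.6 -144.2  150. ] [-0.6 -0.9]
152 [ 681.9 -143.4  152. ] [-0.5 -1.7]
154 [ 682.2 -142.7  154. ] [-0.5 -2.4]
156 [ 682.6 -142.   156. ] [-0.4 -3.2]
196  66  72 107 192 250 251 236 187 125  54  21  22  33  53  74  92 109 118 127 123 125 125 122 126 126 128 126 122 126 124 121 120 123 115 105  85  64  35  30  16  25  47  86 118 130 133 136 125 107  81
199  69  64  75  98 164 236 251 239 134  41  54  91 115 123 122 127 124 122 127 130 127 127 129 129 129 129 127 128 127 130 124 124 125 122 122 123 120 114  89  59  31  32  63 114 129 131 118  87  67  62
202  69  67  68  75  78  89 112 124  85  97 116 120 124 124 124 124 130 130 130 134 137 136 133 135 134 133 134 140 136 137 130 133 126 128 126 126 124 126 123 118 109  85  58  86 113 100  80  75  77  75
205  63  67  62  56 
[... 1115 characters left out ...]
  19  20  30  60 100 127 136 136 132 135 129 128 128 146 167 179 182 177 178 179 177 177
223 172 176 172 171 172 172 175 172 170 171 164 159 145 140 142 137 133 133 131 122  95  67  53  42  43  45  41  63  79  98 116 128 135 132 137 135 131 127 130 156 169 180 181 181 178 181 181 180 178 178
226 174 173 174 172 177 173 170 172 171 170 174 172 172 174 195 227 241 231 162 133 138 135 136 134 135 136 134 134 136 134 137 133 133 138 140 145 158 163 170 177 176 179 179 180 176 180 181 181 178 176
229 173 172 173 176 172 174 171 173 170 176 171 174 175 174 172 172 173 167 167 161 153 151 145 143 145 145 149 151 155 153 154 169 174 175 178 179 177 179 174 174 179 176 180 177 176 179 177 178 178 177
```

The dot triangulates to (681.3, −145) with the reader's top at z ≈ 147.5, so the cup floor is at about 17.5. The grasp goes on the sleeve, with TCP at about 269.

```bash
echo '[-2, -2, 25, 0, 0, 0, -3.6, -3.6, 60, 0, 0, 0, -3.6, -3.6, 90, 0, 0, 0, -3.6, -3.6, 110, 0, 0, 0, -3.6, -3.6, 122, 0, 0, 0, -3.6, -3.6, 128, 0, 0, 0, -3.6, -3.6, 128, 0, 0, 0]' > m.json && python3 steer.py m.json | sed -n '2p;4p'
echo '[0, 0, 0, 0, 0, 0, 0, 0, 0, 0, 0, 0, 0, 0, 0, 0, 0, 0, 0, 0, 0, 0, 0, 0, 0, 0, 0, 0, 0, 0, 0, 0, 0, 0, 0, 0, 0, 0, 0, 0, 0, 0]' > m.json && python3 steer.py m.json 0.2 40 | sed -n '2,6p'
python3 - <<'E'
from h import *
c,im=snap('wrist','w14'); g=cv2.cvtColor(im,cv2.COLOR_BGR2GRAY); s=ctrl.sense(); print(s['eef_pos'],s['wrist_torque'])
print(proj(c,s['eef_pos']+rot(s['ee_rot']).apply([0,0,121.5])))
for r in range(230,400,8): print(r,' '.join('%3d'%x for x in g[r,256:380:4]))
E
```

```text
eef_pos: [681.6, -146.3, 269.1]
force: [-0.4, 0.7, -0.8]
eef_pos: [681.7, -146.6, 270.5]
ee_rot: [0.001, 0.829, 0.56, 0.001]
force: [-1.1, 1.0, 6.4]
grip_width: 0.366
grip_force: 39.7
[ 681.66207644 -146.57450747  270.45875253] [0.16662425 0.33424107 0.03706029]
[[317.60010783 327.78513334]]
230  67  68  67  67  63  99 132 121 114 115 121 101 106 121 123 120 119 124 103 105 119  49 119 123 137  64  67  63  70  72  63
238  70  67  61  67  64  95 133 124 122 104  88  27  13  25  11  24  19  25  18  20 109  86  95 127 131  71  80  83  86  85  86
246  70  73  68  62  69  62 250 132 129  17  23  22   6  22  29  23  26  23  17  24  19  21  80 133  96  87  84  86  83  86  86
254  61  56  63  70  64  89  88  30  28  16  25  22  17  15  22  11  24  19  22  23  13  19  13  27  89  88  83  79  81  86  86
262  72  64  28  23  86  85  82  20  22  21  24  18  10  21  23  32  19  26  23   7  21  19  17  16  73  90  87  21  31  71 174
270 152  29  32  54  86  87  40  19   7  24   8  18  69  99 108 118 115 115  66  21  17  24  20  11  29  87  91  70  27  29 122
278  26  21  31  89  90  89  16  24  16
[... 1308 characters left out ...]
 133  81  30  24  25  20  27  24  23  20  26  21  28  24  18
366  24  29  22  26  28  21  21  23  27  29  13  23   7  22  22  25  24  24  18  31  31  22  21  22  19  20  24  27  22  22  25
374  18  25  14  22  26  23  30  20  18  28  26  22  29  27  24  28  21  25  13  27  30  21  17  28  23  21  17  31  31  24  14
382  22  22  20  25  17  29  27  24  21  16  23  20  17  16  28  27  20  26  24  32  28  25  21  16  23  19  26  28  25  21  22
390  21  29  18  24  29  25  25  27  26  15  29  17  21  22  17  28  30  28  28  25  31  21  25  16  29  24  22  22  19  28  21
398  20  25  28  29  26  28  30  28  21  20  23  23  21  24  18  21  22  30  25  29  18  28  26  25  26  18  23  25  24  26  24
```

The reader is held: width about 31 mm, and the dot in hand shows the axis about 1.5 mm ahead of the TCP. I'll lift it slowly out of the cup and carry it to the square window.

```bash
echo '[0, 0, -5, 0, 0, 0, 0, 0, -20, 0, 0, 0, 0, 0, -40, 0, 0, 0, 0, 0, -60, 0, 0, 0, 0, 0, -80, 0, 0, 0, 0, 0, -100, 0, 0, 0, 0, 0, -120, 0, 0, 0, 0, 0, -130, 0, 0, 0]' > m.json && python3 steer.py m.json | sed -n '2p;4,6p'
echo '[10, -14, 0, 0, 0, 0, 26, -36, 0, 0, 0, 0, 46, -64, 0, 0, 0, 0, 66, -92, 0, 0, 0, 0, 86, -120, 0, 0, 0, 0, 106, -148, 0, 0, 0, 0, 126, -176, 0, 0, 0, 0, 146, -204, 0, 0, 0, 0]' > m.json && python3 steer.py m.json | sed -n '2p;4,6p'
echo '[20, -28, 0, 0, 0, 0, 40, -56, 0, 0, 0, 0, 60, -84, 0, 0, 0, 0, 80, -112, 0, 0, 0, 0, 100, -140, 0, 0, 0, 0, 116, -162, 0, 0, 0, 0, 125, -174, 0, 0, 0, 0, 127, -178, 0, 0, 0, 0]' > m.json && python3 steer.py m.json | sed -n '2p;4,6p'
python3 - <<'E'
from bar import *
s=ctrl.sense(); A=rot(s['ee_rot']).as_matrix(); print(A.round(3).tolist())
for d in (68.5,258.5): print(tool(pt(0,d-1.5,0,326)))
c,im=snap('wrist','w15'); g=cv2.cvtColor(im,cv2.COLOR_BGR2GRAY); r=g[300:345,290:345]<70; y,x=np.nonzero(r); print(x.mean()+290,y.mean()+300)
E
```

```text
eef_pos: [681.4, -146.5, 402.0]
force: [1.2, 0.2, -0.7]
grip_width: 0.368
grip_force: 39.7
eef_pos: [545.9, 66.2, 399.2]
force: [0.9, 0.4, -0.8]
grip_width: 0.362
grip_force: 39.8
eef_pos: [428.7, 250.2, 399.2]
force: [0.7, -0.0, -0.4]
grip_width: 0.363
grip_force: 39.9
[[0.372, 0.928, 0.0], [0.928, -0.372, 0.0], [0.0, 0.0, -1.0]]
[-0.71165114  0.28879925 73.21032291]
[189.28762918   0.81068148  73.24375035]
316.6636713735558 321.30937098844674
```

```bash
echo '[-0.7, 0.3, 10, 0, 0, 0, -0.7, 0.3, 25, 0, 0, 0, -0.7, 0.3, 42, 0, 0, 0, -0.7, 0.3, 56, 0, 0, 0, -0.7, 0.3, 66, 0, 0, 0, -0.7, 0.3, 71, 0, 0, 0, -0.7, 0.3, 73, 0, 0, 0, -0.7, 0.3, 73, 0, 0, 0]' > m.json && python3 steer.py m.json | sed -n '1,2p'
for i in 1 2 3 4; do echo '[0, 0, 0, 0, 0, 0, 0, 0, 0, 0, 0, 0, 0, 0, 0, 0, 0, 0, 0, 0, 0, 0, 0, 0, 0, 0, 0, 0, 0, 0, 0, 0, 0, 0, 0, 0, 0, 0, 0, 0, 0, 0, 0, 0, 0, 0, 0, 0]' > m.json && python3 steer.py m.json | sed -n '1,2p'; done
python3 - <<'E'
from bar import *
c,im=snap('side','sd3'); g=cv2.cvtColor(im,cv2.COLOR_BGR2GRAY); s=ctrl.sense(); P=s['eef_pos']+rot(s['ee_rot']).apply([1.5,0,0])
for d in (123,135,173,223,253): print(d,proj(c,P-[0,0,d]).round(1))
u,v=proj(c,P-[0,0,253])[0].astype(int)
for r in range(v-34,v+16,2): print(r,' '.join('%3d'%x for x in g[r,u-14:u+15]))
print(tool(pt(0,257,0,327.5)))
E
```

```text
time_s: 30.85
eef_pos: [429.5, 248.5, 326.1]
time_s: 31.65
eef_pos: [429.3, 248.7, 326.0]
time_s: 32.45
eef_pos: [429.3, 248.7, 326.0]
time_s: 33.25
eef_pos: [429.3, 248.7, 326.0]
time_s: 34.05
eef_pos: [429.3, 248.7, 326.0]
123 [[348.  173.9]]
135 [[347.8 177.8]]
173 [[347.1 189.9]]
223 [[346.3 205.4]]
253 [[345.8 214.4]]
180  68  70  67  66  64  64  63  64  64  65  68  57  54  82 104 110 114 117 113  88  53  30  27  31  27  27  29  24  25
182  63  64  65  67  67  68  69  67  65  67  66  50  31  23  30  41  50  51  52  53  61  61  43  30  28  26  49 106 154
184  66  65  65  63  63  62  60  64  87 107  92  60  31  25  24  25  22  21  29  54  77  75  52  31  26  27  80 155 176
186  63  62  61  63  69  93 126 140 148 146 109  61  31  23  24  24  23  22  31  56  77  74  50  30  26  25  73 135 139
188  61  66  92 126 140 147 148 147 147 148 137  97  52  26  21  25  25  25  36  65  81  73  48  31  27  25  59 111 131
190  99 127 144 150 148 147 148 146 146 147 146 123  76  33  24  26  26  23  36  65  79  66  41  26  22  46  93 120 116
192 149 148 146 147 146 146 146 146 146 147 147 134  98
[... 1565 characters left out ...]
139 137 137 138 139 141 146 145 141 125 108  95  88  68  51
220  89  80  85  93  94  93  92 102 129 140 141 141 140 141 147 150 146 144 138 122 104  90  79  57  38  39  40  38  44
222  70  70  71  71  70  69  70  70  69  70  69  67  66  67  79  80  65  55  45  52  71  75  60  45  40  41  42  41  41
224  71  73  72  71  72  72  71  71  68  61  52  46  43  41  39  40  40  40  42  49  63  68  54  41  41  41  40  39  41
226  73  72  71  68  60  55  48  43  42  41  40  39  39  34  30  29  31  38  40  43  50  47  41  40  40  40  41  41  41
228  57  53  47  42  40  40  40  41  38  43  46  40  28  21  22  23  21  24  28  34  39  39  40  42  40  40  40  45  56
[190.53236422  -0.52353911  -1.51299184]
```

The side view puts the nose at row ~217 against a predicted ~215.5, so the lens height is right. The square tile's reading is held. On to the long window.

```bash
echo '[10, 0, -1, 0, 0, 0, 35, 0, -1.5, 0, 0, 0, 65, 0, -1.5, 0, 0, 0, 95, 0, -1.5, 0, 0, 0, 125, 0, -1.5, 0, 0, 0, 155, 0, -1.5, 0, 0, 0, 180, -0.5, -1.5, 0, 0, 0, 190.5, -0.5, -1.5, 0, 0, 0]' > m.json && python3 steer.py m.json | sed -n '1,2p'
for i in 1 2 3 4; do echo '[0, 0, 0, 0, 0, 0, 0, 0, 0, 0, 0, 0, 0, 0, 0, 0, 0, 0, 0, 0, 0, 0, 0, 0, 0, 0, 0, 0, 0, 0, 0, 0, 0, 0, 0, 0, 0, 0, 0, 0, 0, 0, 0, 0, 0, 0, 0, 0]' > m.json && python3 steer.py m.json | sed -n '1,2p'; done
python3 - <<'E'
from bar import *
print(pt(0,257,0,327.5),tool(pt(0,257,0,327.5)),tool([681.7,-146.6,402]))
E
```

```text
time_s: 34.9
eef_pos: [500.1, 427.9, 326.9]
time_s: 35.7
eef_pos: [500.0, 425.5, 327.5]
time_s: 36.5
eef_pos: [500.0, 425.5, 327.5]
time_s: 37.3
eef_pos: [500.0, 425.5, 327.5]
time_s: 38.1
eef_pos: [500.0, 425.5, 327.5]
[499.97340115 425.5970901  327.5       ] [ 0.04956297 -0.06181232 -0.00230615] [-462.77558553  382.33359637  -74.5070039 ]
```

```bash
echo '[0, 0, -15, 0, 0, 0, 0, 0, -40, 0, 0, 0, -10, 8, -65, 0, 0, 0, -35, 29, -75, 0, 0, 0, -64, 53, -75, 0, 0, 0, -93, 77, -75, 0, 0, 0, -122, 101, -75, 0, 0, 0, -151, 125, -75, 0, 0, 0]' > m.json && python3 steer.py m.json | sed -n '2p'
echo '[-29, 24, 0, 0, 0, 0, -58, 48, 0, 0, 0, 0, -87, 72, 0, 0, 0, 0, -116, 96, 0, 0, 0, 0, -145, 120, 0, 0, 0, 0, -174, 144, 0, 0, 0, 0, -203, 168, 0, 0, 0, 0, -232, 192, 0, 0, 0, 0]' > m.json && python3 steer.py m.json | sed -n '2p'
echo '[-25, 20, 0, 0, 0, 0, -48, 40, 0, 0, 0, 0, -66, 54, 0, 0, 0, 0, -76, 62, 0, 0, 0, 0, -80, 65, 0, 0, 0, 0, -80, 65, 0, 0, 0, 0, -80, 65, 0, 0, 0, 0, -80, 65, 0, 0, 0, 0]' > m.json && python3 steer.py m.json | sed -n '2p;4,6p'
python3 - <<'E'
from h import *
print(tool([681.7,-146.6,402]),tool([681.7,-146.6,272]))
E
```

```text
eef_pos: [559.7, 237.3, 402.7]
eef_pos: [651.1, -49.7, 402.6]
eef_pos: [681.2, -145.6, 402.8]
force: [-0.2, 0.3, -1.9]
grip_width: 0.364
grip_force: 39.9
[-0.79639881  0.81154901  0.84424649] [ -0.81241783   0.77976697 130.84424161]
```

```bash
echo '[-0.8, 0.8, 10, 0, 0, 0, -0.8, 0.8, 30, 0, 0, 0, -0.8, 0.8, 50, 0, 0, 0, -0.8, 0.8, 70, 0, 0, 0, -0.8, 0.8, 85, 0, 0, 0, -0.8, 0.8, 100, 0, 0, 0, -0.8, 0.8, 113, 0, 0, 0, -0.8, 0.8, 125, 0, 0, 0]' > m.json && python3 steer.py m.json | sed -n '2p;4p'
for i in 1 2 3; do echo '[0, 0, 1, 0, 0, 0, 0, 0, 2, 0, 0, 0, 0, 0, 2, 0, 0, 0]' > m.json && python3 steer.py m.json | sed -n '2p;4p'; done
```

```text
eef_pos: [681.7, -147.6, 276.4]
force: [0.3, -1.1, -0.9]
eef_pos: [681.8, -147.7, 276.2]
force: [-0.0, 0.2, -0.8]
eef_pos: [681.7, -147.7, 273.5]
force: [0.4, 0.0, -0.9]
eef_pos: [681.7, -147.7, 271.3]
force: [-0.9, 0.3, -1.4]
```

```bash
for i in 1 2 ; do echo '[0, 0, 0.5, 0, 0, 0, 0, 0, 1, 0, 0, 0, 0, 0, 1, 0, 0, 0]' > m.json && python3 steer.py m.json | sed -n '2p;4p'; done
```

```text
eef_pos: [681.8, -147.7, 270.6]
force: [-0.1, 0.3, -0.6]
eef_pos: [681.8, -147.7, 270.5]
force: [-3.3, 1.4, 5.3]
```

```bash
echo '[0, 0, 0, 0, 0, 0, 0, 0, 0, 0, 0, 0, 0, 0, 0, 0, 0, 0, 0, 0, 0, 0, 0, 0, 0, 0, 0, 0, 0, 0]' > m.json && python3 steer.py m.json 0.6 | sed -n '2p;4,6p'
echo '[0, 0, -8, 0, 0, 0, 0, 0, -25, 0, 0, 0, 0, 0, -50, 0, 0, 0, 0, 0, -75, 0, 0, 0, 0, 0, -100, 0, 0, 0, 0, 0, -120, 0, 0, 0, 0, 0, -127, 0, 0, 0, 0, 0, -127, 0, 0, 0]' > m.json && python3 steer.py m.json | sed -n '2p;4p'
python3 - <<'E'
from bar import *
c,im=snap('wrist','w16'); g=cv2.cvtColor(im,cv2.COLOR_BGR2GRAY)
u,v=proj(c,[681.2,-145,147.5])[0]; print(u,v); r=g[int(v)-11:int(v)+12,int(u)-13:int(u)+14]<70; y,x=np.nonzero(r); print(x.mean()+int(u)-13,y.mean()+int(v)-11,len(x))
s=ctrl.sense(); print(s['eef_pos'])
q=pt(0,200,-70,192); print(q,tool([*q[:2],400]))
M=rot(s['ee_rot'])
for th in (0,.2,.4,.6,.8,1.,1.2,1.35,1.457): print(th,M.inv().apply(pt(th,200,-34,192)-q).round(1))
E
```

```text
eef_pos: [681.7, -147.7, 269.4]
force: [0.6, -0.6, 0.0]
grip_width: 0.6
grip_force: 0.0
eef_pos: [681.7, -147.7, 397.5]
force: [-1.1, 0.4, -0.1]
314.5664939952678 208.6752943247604
315.29787234042556 209.9468085106383 188
[ 681.69802063 -147.69340811  396.06977723]
[413.71181164 398.98998249 192.        ] [ 406.92680345 -452.87014152   -3.74111937]
0 [-0. 36. -0.]
0.2 [ 2.7 76.4 -0. ]
0.4 [ -2.7 116.6  -0. ]
0.6 [-1.590e+01  1.548e+02 -1.000e-01]
0.8 [-3.650e+01  1.897e+02 -1.000e-01]
1.0 [-6.360e+01  2.198e+02 -1.000e-01]
1.2 [-9.61e+01  2.44e+02 -1.00e-01]
1.35 [-1.233e+02  2.576e+02 -1.000e-01]
1.457 [-1.438e+02  2.647e+02 -1.000e-01]
```

The reader stands in its cup again, within about 1 mm of where it was. Now I'll go to the far side of the bar and swing it back.

```bash
echo '[14, -15, 0, 0, 0, 0, 40, -45, 0, 0, 0, 0, 70, -78, 0, 0, 0, 0, 100, -111, 0, 0, 0, 0, 130, -145, 0, 0, 0, 0, 160, -178, 0, 0, 0, 0, 190, -211, 0, 0, 0, 0, 220, -245, 0, 0, 0, 0]' > m.json && python3 steer.py m.json 0.0 | sed -n '2p'
echo '[30, -33, 0, 0, 0, 0, 60, -67, 0, 0, 0, 0, 90, -100, 0, 0, 0, 0, 120, -133, 0, 0, 0, 0, 150, -167, 0, 0, 0, 0, 175, -194, 0, 0, 0, 0, 187, -208, 0, 0, 0, 0, 187, -208, 0, 0, 0, 0]' > m.json && python3 steer.py m.json | sed -n '2p'
echo '[0, 0, 25, 0, 0, 0, 0, 0, 65, 0, 0, 0, 0, 0, 105, 0, 0, 0, 0, 0, 145, 0, 0, 0, 0, 0, 175, 0, 0, 0, 0, 0, 195, 0, 0, 0, 0, 0, 200, 0, 0, 0, 0, 0, 200, 0, 0, 0]' > m.json && python3 steer.py m.json | sed -n '2p;4p'
python3 - <<'E'
from bar import *
print(tool(pt(0,200,-70,192)))
E
```

```text
eef_pos: [535.5, 149.3, 395.2]
eef_pos: [412.3, 400.7, 395.1]
eef_pos: [413.9, 398.4, 196.0]
force: [-0.1, -0.1, 0.5]
[ 0.43938656 -0.40651595  3.98346255]
```

```bash
echo '[0, 8, 4, 0, 0, 0, 0, 20, 4, 0, 0, 0, 0.3, 36, 4, 0, 0, 0, 2, 50, 4, 0, 0, 0, 3, 64, 4, 0, 0, 0, 3, 78, 4, 0, 0, 0, 2, 91, 4, 0, 0, 0, 0, 104, 4, 0, 0, 0]' > m.json && python3 steer.py m.json | sed -n '2p;4p'
echo '[-2.5, 13, 0, 0, 0, 0, -6, 25, 0, 0, 0, 0, -11, 38, 0, 0, 0, 0, -16, 51, 0, 0, 0, 0, -22, 63, 0, 0, 0, 0, -29, 75, 0, 0, 0, 0, -37, 86, 0, 0, 0, 0, -46, 97, 0, 0, 0, 0]' > m.json && python3 steer.py m.json | sed -n '2p;4p'
python3 - <<'E'
from bar import *
for th in (.9,1.,1.1,1.2,1.35,1.45,1.5): print(th,tool(pt(th,200,-33,192)).round(1))
E
```

```text
eef_pos: [511.1, 359.7, 192.4]
force: [-2.2, 0.2, 0.3]
eef_pos: [583.5, 280.3, 192.5]
force: [-1.0, 0.2, -0.7]
0.9 [-3.4  4.3  0.5]
1.0 [-17.8  18.6   0.5]
1.1 [-33.5  31.4   0.5]
1.2 [-50.4  42.5   0.5]
1.35 [-77.7  56.    0.5]
1.45 [-96.8  62.6   0.5]
1.5 [-106.6   65.2    0.5]
```

```bash
echo '[-9, 10, 0, 0, 0, 0, -18, 18.5, 0, 0, 0, 0, -28, 27, 0, 0, 0, 0, -38, 34.5, 0, 0, 0, 0, -50, 42.5, 0, 0, 0, 0, -63, 49, 0, 0, 0, 0, -77, 56, 0, 0, 0, 0, -88, 60, 0, 0, 0, 0]' > m.json && python3 steer.py m.json | sed -n '2p;4p'
for i in 1 2 3; do echo '[-3, 1, 0, 0, 0, 0, -6, 2, 0, 0, 0, 0, -8, 2.6, 0, 0, 0, 0, -8, 2.6, 0, 0, 0, 0]' > m.json && python3 steer.py m.json | sed -n '2p;4p'; done
python3 - <<'E'
from bar import *
for th in (1.45,1.5): print(th,tool(pt(th,200,-31,192)).round(1))
E
```

```text
eef_pos: [605.8, 175.7, 192.5]
force: [-0.2, -0.0, -0.5]
eef_pos: [605.0, 169.0, 192.5]
force: [-0.4, -0.0, 0.1]
eef_pos: [604.5, 160.2, 192.5]
force: [0.3, 0.1, -0.0]
eef_pos: [603.7, 155.5, 192.7]
force: [3.9, 28.1, -3.5]
1.45 [ 9.4 -2.6  0.8]
1.5 [-0.4 -0.1  0.7]
```

Contact with the end stop at 1.5. I'll back off, rise, and check everything from the scene and wrist cameras.

```bash
echo '[6, 0, 0, 0, 0, 0, 20, -4, 0, 0, 0, 0, 32, -8, -10, 0, 0, 0, 32, -8, -50, 0, 0, 0, 32, -8, -100, 0, 0, 0, 32, -8, -145, 0, 0, 0, 5, -30, -150, 0, 0, 0, -25, -65, -150, 0, 0, 0]' > m.json && python3 steer.py m.json | sed -n '2p;4p'
echo '[-10, -15, 0, 0, 0, 0, -10, -45, 0, 0, 0, 0, -10, -60, 0, 0, 0, 0, -10, -60, 0, 0, 0, 0, -10, -60, 0, 0, 0, 0]' > m.json && python3 steer.py m.json | sed -n '2p;4p'
python3 - <<'E'
from bar import *
a,b=np.cos(p[2]),np.sin(p[2]); N=lambda x,y,z:[p[0]+a*x-b*y,p[1]+b*x+a*y,z]
w,wi=snap('wrist','w17'); s,si=snap('scene','s4')
print('eef',ctrl.sense()['eef_pos'])
def prof(c,im,P): return [(im[int(round(v)),int(round(u))].tolist() if 0<=v<400 and 0<=u<640 else -1) for u,v in proj(c,P).round(0)]
B=lambda c,im,x,y,z: prof(c,im,[N(x,y,z)])[0]
print('d along x',[B(w,wi,x,12,13)[2] if B(w,wi,x,12,13)!=-1 else -1 for x in range(30,110,2)])
print('d along y',[B(w,wi,80,y,13)[2] if B(w,wi,80,y,13)!=-1 else -1 for y in range(-40,41,2)])
print('b along x',[B(w,wi,x,0,14.5)[2] if B(w,wi,x,0,14.5)!=-1 else -1 for x in range(200,318,2)])
print('b along y',[B(w,wi,270,y,14.5)[2] if B(w,wi,270,y,14.5)!=-1 else -1 for y in range(-40,41,2)])
def q(th,r,o): return pt(th,r,o,34)
for th in (1.3,1.4,1.457,1.5): print(th,[int(prof(s,si,[q(th,300,o)])[0][2]) for o in range(-32,33,4)])
i0=cv2.imread('pics/scene0.png'); d=cv2.absdiff(i0,si).max(2); 
for n,(x0,y0,x1,y1) in dict(jar=(435,285,470,325),cup=(382,225,425,282),brown=(195,80,245,135)).items(): print(n,(d[y0:y1,x0:x1]>25).sum())
E
```

```text
eef_pos: [534.1, 153.1, 344.8]
force: [-0.1, 0.2, -0.2]
eef_pos: [475.3, 166.6, 343.2]
force: [-0.3, -0.2, -0.4]
eef [475.61004913 166.21069429 342.72320182]
d along x [204, 203, 194, 221, 255, 234, 66, 69, 65, 71, 66, 61, 67, 68, 67, 72, 66, 69, 67, 112, 94, 84, 85, 90, 89, 83, 83, 85, 89, 81, 86, 89, 84, 221, 255, 251, 210, 199, 209, 200]
d along y [228, 224, 218, 201, 181, 255, 231, 72, 59, 68, 71, 67, 72, 69, 71, 74, 73, 73, 71, 69, 73, 78, 81, 79, 84, 82, 83, 80, 84, 89, 89, 89, 88, 87, 153, 255, 249, 229, 226, 223, 225]
b along x [-1, -1, -1, -1, -1, -1, -1, -1, -1, -1, -1, -1, -1, -1, -1, -1, -1, -1, -1, -1, -1, -1, -1, -1, -1, -1, -1, -1, -1, -1, -1, -1, -1, -1, -1, -1, -1, -1, -1, -1, -1, -1, -1, -1, -1, -1, -1, -1, -1, -1, -1, -1, -1, -1, -1, -1, -1, -1, -1]
b along y [-1, -1, -1, -1, -1, -1, -1, -1, -1, -1, -1, -1, -1, -1, -1, -1, -1, -1, -1, -1, -1, -1, -1, -1, -1, -1, -1, -1, -1, -1, -1, -1, -1, -1, -1, -1, -1, -1, -1, -1, -1]
1.3 [148, 147, 147, 148, 148, 148, 148, 149, 147, 146, 122, 126, 126, 126, 126, 126, 126]
1.4 [147, 146, 136, 122, 126, 126, 126, 126, 126, 113, 79, 57, 60, 60, 60, 59, 59]
1.457 [126, 126, 126, 126, 126, 114, 79, 57, 60, 60, 59, 59, 60, 58, 59, 61, 53]
1.5 [126, 126, 114, 79, 57, 60, 60, 59, 59, 60, 58, 57, 53, 29, 28, 25, 27]
jar 1
cup 49
brown 2182
```

Run:
```python
from seg import *
from bar import p
a,b=np.cos(p[2]),np.sin(p[2])
for n in ('side','scene'):
    c,im=snap(n,n+'5'); P=[p[0]+a*258.5,p[1]+b*258.5,14.5]
    try:
        (m,d,t),l,h=panel(im,c,P,14.5); m=np.array(m)-p[:2]; print(n,'nest xy',a*m[0]+b*m[1],-b*m[0]+a*m[1],d,t)
    except Exception as e: print(n,e)
i0=cv2.imread('pics/side0.png'); i1=cv2.imread('pics/side5.png'); d=cv2.absdiff(i0,i1).max(2)
print('brown',(d[262:310,240:278]>25).sum(),'cones',(d[150:176,305:322]>25).sum(),'reader',(d[128:172,322:348]>25).sum(),'gjar',(d[130:152,342:358]>25).sum())
```

```text
seed 291 254 [131 139 127]
side nest xy 258.3005450548178 2.2501918013308853 (88.66741943359375, 52.79555130004883) 68.13926696777344
seed 256 157 [38 41 37]
scene nest xy 262.71853741076563 1.2164332559757725 (0.0, 0.0) 0.0
brown 3 cones 0 reader 319 gjar 346
```

```bash
python3 -c "
from rig import ctrl
print(ctrl.sense()['time_s'],ctrl.finish_job())"
```

```text
the job is handed in; nothing more can be done
51.65 None
```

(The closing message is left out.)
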